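# Dispense a dish, turn it over, complete the stack

### The arm

A 6-joint arm with a two-finger parallel gripper is mounted at the origin on a cart in front of the work surface, level with it; the furniture and walls round the work are solid. World frame = base frame: x ahead of the robot, y to its left, z up, the work surface at z = 0. Lengths are in mm, angles in rad, forces in N, time in s.
With the tool pointing down it reaches from about 400 to 925 mm from the base axis. Payload 12.5 kg.
Tool frame: the origin (TCP) lies between the finger pads; the fingertips stand 25 mm ahead of it and the grasp point (between the pads) lies 6 mm ahead of it; z points along the fingers, y is the line along which they close (so a half turn about z gives the same grasp; the last joint's range is limited). The gripper opens to 95 mm and grips with 3 to 60 N. Pads are 20 mm wide; open, the fingers measure 119 mm over their backs; the gripper's body (75 mm by 180 mm) begins 59 mm behind the grasp point.
Start: joints at [1.122, 0.491, 1.559, -0, 1.092, -0.106], TCP at [210.061, 588.658, 239.661] pointing down, gripper open.
Joint ranges: [-3.1, 3.1], [-0.84, 2.19], [0.05, 2.79], [-1.13, 4.28], [0.06, 2.93], [-2.69, 2.69]. Speed limits (rad/s): [2.22, 2.22, 2.79, 3.14, 3.14, 3.14].

### API

Orientations are given as [roll, pitch, yaw] about the fixed x, y, z axes, in that order (R = Rz(yaw) Ry(pitch) Rx(roll)).
In Python, from cell import state, read_camera, job_done, cut_out gives the robot as it stands. The module is installed in compiled form; this text tells all that it offers.
- The arm moves only by the tool jog_arm, never from a script. Its argument "motion" is a list of rows, each a list of 2 entries, a list of its own where there are three numbers: the shift along the tool's x, y, z in mm, then the turn about the tool's z in rad. A call has 1 to 5 rows; each row is the pose to reach, as a shift and turn from the pose commanded when the call began, along the tool's axes at that moment; what a row does not reach only later rows make up. A row lasts 1/10 s, in which the tool goes at most 50 mm and 8.59 degrees, less where a joint would pass 70% of its speed; a pose out of reach is approached as far as the arm can. A call with a gripper value outside its range is refused whole. "grip" is the closure, from 0 (fully open) to 1 (shut), set as the call begins (left out, the last holds). The fingers move at their own pace and stop on an object; the grip force is fixed at half the most. Time passes only in rows, so rows that repeat a pose let the fingers close. It gives the time, the measured TCP pose, the force, the opening and the grip force at its end, in the units of the state.
- state(): the state, without advancing time (a new reading comes with each control period).
- read_camera(name): name is "scene" or "top" or "wrist"; returns a dict with "img" (384x512x3 uint8, blue, green, red), "vertical_fov" (degrees; the focal length in pixels is half the picture's height over the tangent of half this angle, whatever the lens; pixels are square), "cx", "cy" (the principal point, pixels), "k1" (the pictures are not rectified: a ray, as slopes to the right and down, at radius r is drawn at 1 + k1 r^2 times it, then the intrinsics apply), "extrinsics" (4x4, takes a point from camera to world coordinates). Camera axes: x right, y up, looking along -z (the intrinsics and any distortion apply to the point x, -y, -z); pixel columns grow to the right and rows downward; lengths in mm; the calibration is good to about 2 mm. A picture is of the moment at which its call begins. There is no depth.
- job_done(): hands the job in; it is judged then, once.
Trained networks look in a picture, given as the dict that the camera call returned (one of the last four; its "shot" number tells which), for a name from the list of things; names that differ only in an ending like _2 or _b are one class to them, and where a whole thing is asked for, a point or a joint stands for the part that bears it (a point fixed in the world has none). Each returns a list of dicts, best first, with "p" (0 to 1); they miss things now and then, are a little off and sometimes report something else, mostly with a low value. They report only what shows in the picture. A call takes as long as a camera call. They do not tell look-alikes from the thing itself.
- cut_out(name, picture): "region" (384x512 bool, what is visible of it) and "box" ([left, top, right, bottom] in pixels, round what is visible of it).
The state is a dict: "t": time; "joints": joint angles; "qvel": joint speeds; "tau": joint torques, N m; "eef_pos": TCP position; "tcp_rot": TCP orientation; "ft_force": force on the tool from outside, world axes, zero at the start; "moment": the same for the moment, N m; "opening": opening from 0.0 (shut) to 1.0 (fully open); "grip_force": force on a finger pad.
Only numpy, scipy, OpenCV 4.12 (cv2) and the standard library are available. Lean on these libraries where they do the work, as an engineer would, in place of code of your own. Each camera call takes 0.05 s, during which the arm holds its last target. There are 200 camera calls.

### The job

Take the next Petri dish out of the dish dispenser by pushing its spring-loaded slide fully home and letting it spring back. Turn that dish upside down, standing it by itself on edge in the slotted rack on the way so that you can take it again from the other side, and set it squarely on the short stack so that it too is a stack of three upside-down dishes. Leave the other dishes in the dispenser, and both stacks and everything else where they stand.

Things in the scene. Friction and masses are not known exactly. Their poses are not given: they have to be found in the camera images.
- dispenser: dish dispenser, fixed: grey base 90 mm wide, aluminium deck 72 mm wide, its top 30 mm above the bench, from x = -130 to +36 mm; over it an open magazine of posts (70 x 75 mm in plan, top 107 mm above the bench) with three dishes piled lid up. Origin at bench level under the magazine's centre; +x is the way the dishes come out, z up
- tongue (a point): point on the dispenser's delivery tongue (same axes, 73 mm ahead of its origin, 30 mm above the bench) over which the dish's centre lies once the slide has been pushed fully. The tongue is 34 mm wide, so the dish sticks out 13 mm on both sides with free air below down to the bench; it ends 39 mm ahead of this point in a lip 5 mm high
- plunger (a joint): slide of the dispenser: 0 = sprung fully out (rest), 0.077 m = fully home against its stop; moves along the dispenser's +x. A spring pushes back with 2.5 N at rest to 6.4 N at the end, plus a little damping (14 N per m/s), and returns it when it is let go
- plunger_face (a point): middle of the rear face of the slide's black upright push plate, which is pushed; the plate is 50 mm wide, 9 mm thick, its lower edge 31 and its upper edge 71 mm above the bench, this point 56 mm above it; at rest it lies 154 mm behind the dispenser's origin, fully pushed 77 mm behind
- dish1_mid (a point): centre of the lowest dish in the magazine, the one to be taken: flat round Petri dish with its lid, one closed piece, 60 mm in diameter and 15 mm thick, about 30 g; z axis from its base to its lid (up at the start, must point down at the end)
- dish2_mid (a point): centre of the second dish in the magazine, same size, stays in the dispenser (drops to the deck, centre 37 mm above the bench)
- dish3_mid (a point): centre of the third dish in the magazine, same size, stays in the dispenser
- rack: grey slotted plastic rack, fixed, 110 x 40 mm, 26 mm high, that stands dishes on edge; origin at bench level under its centre; three empty slots run along its y (40 mm, open-ended) at x = -33, 0 and +33 mm, each 17.5 mm wide with a mouth flared from 21 mm height up. A dish on edge in a slot rests on two ribs, its centre 41 mm above the bench, leaning up to 8 degrees
- rack_slot (a point): middle of the centre slot, at the height of the lowest point of a dish that stands in it (11 mm above the bench); same axes as the rack
- short_tray: small square aluminium tray, fixed to the bench, 86 x 86 mm, floor 3 mm, rim 8 mm high, on which the short stack of two upside-down dishes stands in the middle; origin at bench level under its centre
- short1_mid (a point): centre of the lower dish of the short stack (same dishes, 60 mm in diameter, 15 mm thick), z axis pointing down
- short2_mid (a point): centre of the upper dish of the short stack, about 25 mm above the bench; the new dish goes on it with its centre 15 mm higher
- full_tray: the other tray, same size, with a full stack of three upside-down dishes (top 48 mm above the bench); origin at bench level under its centre
- full1_mid (a point): centre of the lowest dish of the full stack
- full2_mid (a point): centre of the middle dish of the full stack
- full3_mid (a point): centre of the top dish of the full stack
- tip_box: closed pipette-tip box with a clear lid, 91x119 mm, 63 high; loose bystander; origin at the middle of its underside, z up
- bottle: round screw-cap bottle, 72 mm across, 158 high; loose bystander; origin at the middle of its underside, z up
- beaker: glass beaker with a spout, 85x93 mm, 120 high; loose bystander; origin at the middle of its underside, z up
- timer: small white bench timer, 38x64 mm, 61 high; loose bystander; origin at the middle of its underside, z up
- tape_roll: roll of masking tape lying flat, 96 mm across, 19 high; loose bystander; origin at the middle of its underside, z up
- amber: round screw-cap bottle, 60 mm across, 128 high; loose bystander; origin at the middle of its underside, z up
- dish1: the same lowest dish; origin at the middle of its base
Mind the look-alikes: they are no part of the job. Leave any orange look-alike of the part that bears short2_mid alone.

How it is judged:
By the outcome, as a careful person would: the job done as asked, in the order asked, and still so for the second after the job is handed in, with the robot touching nothing.
It also fails if it takes over 56 s, if anything falls off the work surface, if the arm or the gripper's body presses on something with over 40 N, if the wrist force passes 120 N, or if a joint passes its speed limit or range.

## Working session

There is one attempt and no reset: what is moved stays moved. The work goes in short steps, Python scripts to look and compute and a tool call to move; the robot and the scene stay as the last step left them, time stands still between calls to the robot, and variables do not carry over. Pictures are saved under pics/ and viewed, at most 10 in all, crops included, and the job is handed in when it is done.

Besides the shell and the picture viewer there is one more tool, called after "Call:" by a JSON object that holds its "fn" and its "kwargs". jog_arm: Moves the arm, as the interface text tells. Its arguments: {"type":"object","properties":{"motion":{"type":"array"},"grip":{"type":"number"}},"required":["motion"]}

```bash
mkdir -p pics && cat > h.py <<'E'
import numpy as np, cv2
from cell import *
def cam(c):
    f=c["img"].shape[0]/2/np.tan(np.radians(c["vertical_fov"])/2)
    return f,c["cx"],c["cy"],c["k1"],np.array(c["extrinsics"])
def ray(c,uv):
    f,cx,cy,k,E=cam(c); p=(np.array(uv,float)-[cx,cy])/f; q=p.copy()
    for _ in range(20): q=p/(1+k*(q@q))
    return E[:3,3],E[:3,:3]@np.array([q[0],-q[1],-1])
def atz(c,uv,z):
    o,d=ray(c,uv); return o+d*(z-o[2])/d[2]
def proj(c,P):
    f,cx,cy,k,E=cam(c); p=(np.atleast_2d(P)-E[:3,3])@E[:3,:3]
    q=np.c_[p[:,0],-p[:,1]]/-p[:,2:]; q=q*(1+k*(q**2).sum(1,keepdims=True)); return q*f+[cx,cy]
E
python3 - <<'E'
from h import *
a=read_camera("top"); b=read_camera("scene")
cv2.imwrite("pics/a.png",a["img"]); cv2.imwrite("pics/b.png",b["img"])
for c,n in((a,"top"),(b,"scene")):
    print(n,c["vertical_fov"],c["k1"],np.round(c["extrinsics"],2).tolist())
    for t in["dispenser","plunger","rack","short_tray","full_tray","short2_mid","full3_mid","dish3_mid"]:
        r=cut_out(t,c); print(t,[(round(x["p"],2),[int(v) for v in x["box"]],np.round(atz(c,np.argwhere(x["region"]).mean(0)[::-1],20),0).tolist()[:2]) for x in r[:3]])
print(state())
E
```

```text
top 55.844750286999584 -0.05691258619388865 [[-0.01, 1.0, -0.08, 449.21], [-1.0, -0.01, -0.01, 48.28], [-0.01, 0.08, 1.0, 969.79], [0.0, 0.0, 0.0, 1.0]]
dispenser [(0.78, [286, 170, 394, 207], [521.0, -179.0]), (0.51, [109, 209, 157, 233], [442.0, 384.0]), (0.25, [164, 171, 203, 216], [515.0, 243.0])]
plunger [(0.85, [339, 181, 393, 199], [521.0, -245.0]), (0.43, [285, 172, 391, 206], [521.0, -179.0])]
rack [(0.69, [113, 205, 160, 232], [441.0, 382.0])]
short_tray [(0.79, [165, 171, 205, 214], [513.0, 244.0])]
full_tray [(0.68, [217, 199, 261, 240], [443.0, 102.0])]
short2_mid [(0.76, [172, 179, 196, 206], [517.0, 254.0]), (0.6, [176, 230, 201, 252], [391.0, 233.0]), (0.29, [162, 118, 204, 156], [660.0, 255.0])]
full3_mid [(0.86, [230, 207, 252, 232], [443.0, 105.0])]
dish3_mid [(0.92, [324, 176, 347, 195], [528.0, -148.0]), (0.2, [111, 206, 158, 235], [441.0, 382.0])]
scene 55.352169756288255 0.02826146675125369 [[0.88, 0.24, -0.42, 100.24], [-0.48, 0.39, -0.78, -728.03], [-0.02, 0.89, 0.46, 521.01], [0.0, 0.0, 0.0, 1.0]]
dispenser [(0.65, [269, 200, 349, 290], [528.0, -171.0])]
plu
[... 583 characters left out ...]
86, 220, 311, 236], [567.0, -85.0])]
{'t': 0.9, 'joints': array([ 1.12238398e+00,  4.90875542e-01,  1.55894145e+00,  5.84905476e-06,
        1.09171224e+00, -1.05620551e-01]), 'qvel': array([ 0.00110723,  0.00017931,  0.00189939, -0.00027855,  0.00105671,
        0.00075914]), 'tau': array([ 1.59603234e-03, -6.12446737e+01, -2.58425725e+01,  6.93282299e-02,
        4.44892771e-02, -9.72169119e-06]), 'eef_pos': array([210.05944829, 588.6336682 , 239.66184934]), 'tcp_rot': array([3.14152903e+00, 1.52499312e-06, 2.79879816e+00]), 'ft_force': array([ 0.47412824, -0.71479553, -0.47627356]), 'moment': array([-0.03464514, -0.0193754 , -0.02104685]), 'grip_force': 0.0, 'opening': 1.0014953465985403}
```

View pics/a.png

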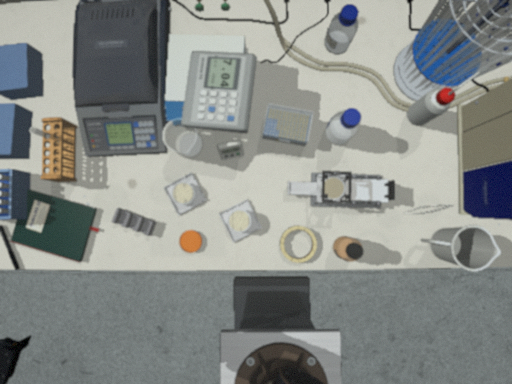

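View pics/b.png

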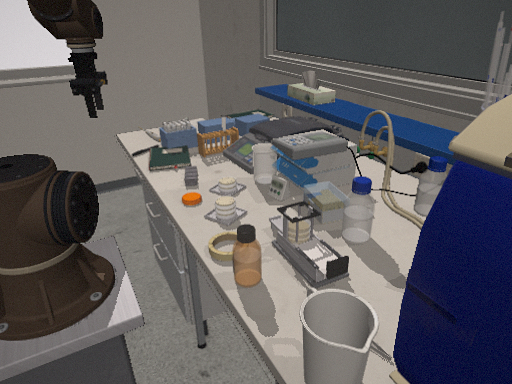

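```bash
python3 - <<'E'
from h import *
i=cv2.imread("pics/a.png")
A=cv2.resize(i[165:245,105:265],None,fx=5,fy=5,interpolation=3)
B=cv2.resize(i[168:208,280:400],None,fx=5,fy=5,interpolation=3)
C=np.zeros((600,800,3),np.uint8);C[:400]=A;C[400:,:600]=B
cv2.imwrite("pics/c.png",C)
E
```

```text
(no output)
```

View pics/c.png

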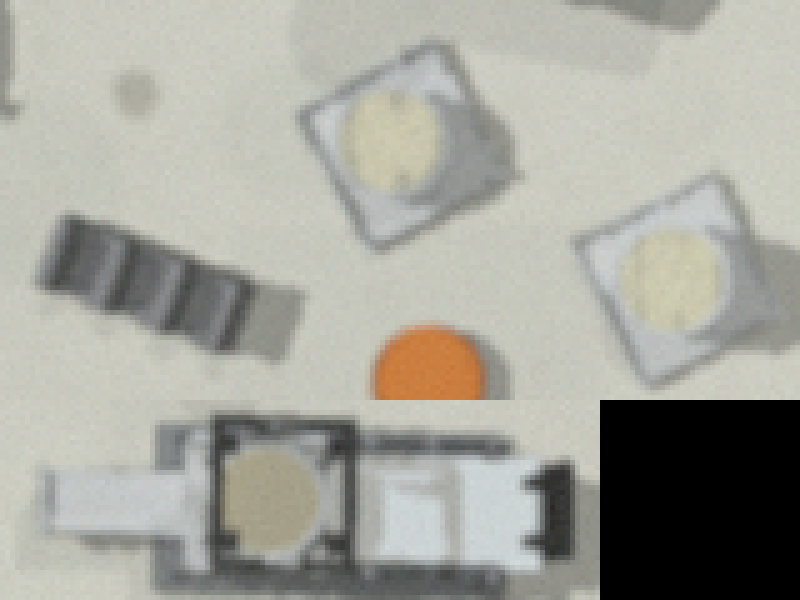

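```bash
python3 - <<'E'
from h import *
a=read_camera("top");b=read_camera("scene")
A=lambda x,y,z:atz(a,[(x+.5)/5-.5+105,(y+.5)/5-.5+165],z)
B=lambda x,y,z:atz(a,[(x+.5)/5-.5+280,(y-400+.5)/5-.5+168],z)
for n,cs,d in(("A",[(302,115),(437,45),(515,170),(378,248)],(392,140)),("B",[(577,240),(715,177),(783,312),(655,382)],(672,280))):
    P=np.array([A(*c,6) for c in cs]); c=P.mean(0)
    print(n,c.round(1),"sides",np.linalg.norm(np.diff(P,axis=0),axis=1).round(),"dish@33",A(*d,33).round(1),"@48",A(*d,48).round(1))
    e=[P[1]-P[0],P[2]-P[1]];print([np.degrees(np.arctan2(v[1],v[0])).round(1) for v in e])
    # scene top
    for h in(33,48): print(h,proj(b,[[c[0],c[1],h]]).round(1))
for n,p in(("tongue end",(42,501,35)),("plate rear",(573,511,71)),("mag",(284,495,107)),("mag2 L",(213,495,107)),("mag R",(355,495,107)),("dish3",(269,500,75))): print(n,B(*p).round(1))
R=[A(*p,26) for p in((65,215),(250,275),(235,350),(42,290))]
print("rack",np.round(R,1).tolist(),np.mean(R,0).round(1))
i=cv2.resize(b["img"][160:290,175:355],None,fx=4.4,fy=4.4,interpolation=3);cv2.imwrite("pics/d.png",i)
E
```

```text
A [514.5 246.4   6. ] sides [82. 80. 84.] dish@33 [515.  249.1  33. ] @48 [513.9 245.9  48. ]
[np.float64(-63.0), np.float64(-147.9)]
33 [[226.9 180. ]]
48 [[226.7 175.6]]
B [442.5  99.4   6. ] sides [81. 80. 77.] dish@33 [441.4 103.3  33. ] @48 [441.6 102.5  48. ]
[np.float64(-65.9), np.float64(-153.6)]
33 [[225.3 204.8]]
48 [[225. 200.]]
tongue end [525.1 -23.9  35. ]
plate rear [ 515.1 -286.6   71. ]
mag [ 521.2 -134.2  107. ]
mag2 L [ 521.5 -100.1  107. ]
mag R [ 521.  -168.2  107. ]
dish3 [ 521.5 -133.4   75. ]
rack [[477.1, 424.5, 26.0], [445.2, 325.1, 26.0], [406.1, 332.6, 26.0], [437.7, 436.1, 26.0]] [441.5 379.6  26. ]
```

View pics/d.png

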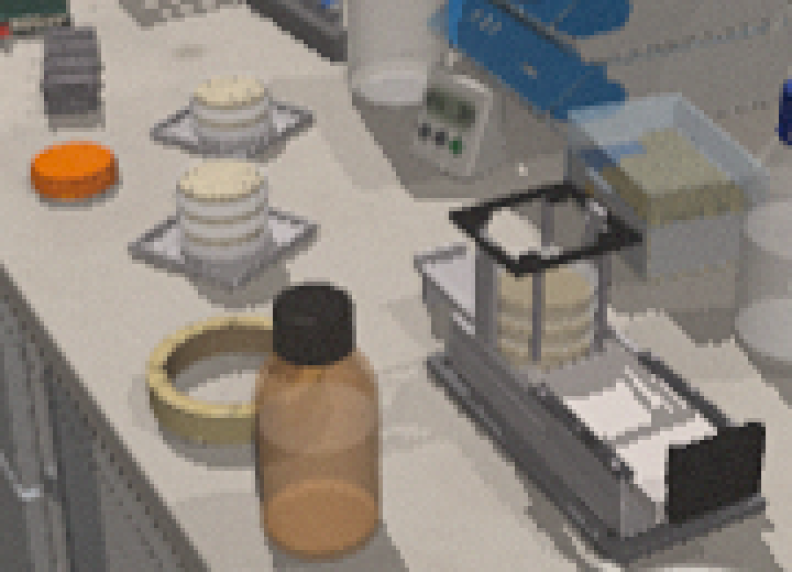

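```bash
python3 - <<'E'
from h import *
a=read_camera("top")
b=read_camera("scene")
for t in["bottle","beaker","amber","timer","tip_box"]:
    for c,n in((a,"top"),(b,"scene")):
        for x in cut_out(t,c)[:2]:
            m=np.argwhere(x["region"])[:,::-1]; l,tp,r,bt=x["box"]
            print(t,n,round(x["p"],2),[int(v) for v in x["box"]],"ctr@40",atz(c,m.mean(0),40)[:2].round(),"bottom@0",atz(c,[(l+r)/2,bt],0)[:2].round())
w=read_camera("wrist");print(w["vertical_fov"],np.round(w["extrinsics"],2).tolist())
E
```

```text
bottle top 0.85 [325, 107, 362, 145] ctr@40 [ 685. -169.] bottom@0 [ 641. -180.]
bottle scene 0.63 [342, 174, 372, 246] ctr@40 [ 719. -126.] bottom@0 [ 654. -200.]
beaker top 0.75 [160, 119, 203, 157] ctr@40 [655. 252.] bottom@0 [612. 260.]
beaker top 0.6 [281, 223, 320, 265] ctr@40 [381. -48.] bottom@0 [320. -59.]
beaker scene 0.71 [251, 145, 278, 184] ctr@40 [680. 297.] bottom@0 [634. 212.]
beaker scene 0.58 [287, 221, 316, 236] ctr@40 [ 547. -110.] bottom@0 [565. -96.]
amber scene 0.82 [234, 225, 261, 285] ctr@40 [ 381. -152.] bottom@0 [ 360. -191.]
timer top 0.85 [216, 137, 240, 158] ctr@40 [627. 126.] bottom@0 [610. 134.]
timer scene 0.94 [269, 176, 291, 201] ctr@40 [620. 103.] bottom@0 [616.  87.]
timer scene 0.69 [268, 201, 348, 292] ctr@40 [ 510. -195.] bottom@0 [ 459. -271.]
tip_box top 0.69 [263, 102, 313, 145] ctr@40 [691. -23.] bottom@0 [642. -29.]
tip_box scene 0.57 [302, 179, 346, 223] ctr@40 [685. -33.] bottom@0 [652. -76.]
tip_box scene 0.39 [209, 232, 237, 259] ctr@40 [349. -86.] bottom@0 [353. -85.]
60.5669140338216 [[0.34, -0.91, -0.22, 147.63], [0.94, 0.33, 0.08, 611.38], [-0.0, -0.24, 0.97, 385.07], [0.0, 0.0, 0.0, 1.0]]
```

Call:
{"fn": "jog_arm", "kwargs": {"motion": [[[0, -50, 0], 0.149], [[0, -100, 0], 0.298], [[0, -150, 0], 0.447], [[0, -200, 0], 0.596], [[0, -250, 0], 0.745]], "grip": 1}}

```text
t: 2.15
eef_pos: [125.2, 351.3, 239.6]
tcp_rot: [3.141, -0.0, 2.048]
ft_force: [-0.1, 0.5, 0.1]
opening: 0.637
grip_force: 0.0
```

Call:
{"fn": "jog_arm", "kwargs": {"motion": [[[-42, 27, 0], 0.103], [[-84, 54, 0], 0.206], [[-126, 81, 0], 0.31], [[-168, 108, 0], 0.413], [[-210, 135, 0], 0.516]]}}

```text
t: 2.65
eef_pos: [344.8, 228.5, 240.0]
tcp_rot: [3.141, -0.001, 1.533]
ft_force: [0.2, 0.9, 1.0]
opening: 0.217
grip_force: 0.0
```

Call:
{"fn": "jog_arm", "kwargs": {"motion": [[[-41, 28, 0], 0], [[-82, 56, 0], 0], [[-123, 84, 0], 0], [[-164, 112, 0], 0], [[-205, 140, 0], 0]]}}

```text
t: 3.15
eef_pos: [477.1, 18.3, 239.9]
tcp_rot: [3.141, -0.0, 1.537]
ft_force: [0.3, 0.1, -0.1]
opening: 0.008
grip_force: 0.0
```

Call:
{"fn": "jog_arm", "kwargs": {"motion": [[[-48, 8, 0], 0], [[-96, 16, 0], 0], [[-144, 24, 0], 0], [[-192, 32, 0], 0], [[-240, 40, 0], 0]]}}

```text
t: 3.65
eef_pos: [508.3, -222.9, 239.8]
tcp_rot: [3.141, 0.0, 1.538]
ft_force: [0.8, 0.7, -0.0]
opening: 0.002
grip_force: 0.0
```

Call:
{"fn": "jog_arm", "kwargs": {"motion": [[[-48, 5, 0], 0], [[-97, 9, 0], 0], [[-97, 9, 48], 0], [[-97, 9, 96], 0], [[-97, 9, 135], 0]]}}

```text
t: 4.15
eef_pos: [513.5, -318.2, 102.4]
tcp_rot: [-3.141, -0.001, 1.537]
ft_force: [0.8, -0.3, 0.1]
opening: 0.004
grip_force: 0.0
```

```bash
python3 - <<'E'
from h import *
s=state();print(s["eef_pos"].round(1),s["tcp_rot"].round(3))
w=read_camera("wrist");b=read_camera("scene")
cv2.imwrite("pics/e.png",np.hstack([w["img"][:,100:],cv2.resize(b["img"][160:310,190:375],None,fx=2.1,fy=384/150)]))
u=np.array([.0388,.9992]);v=np.array([-.9992,.0388]);o=np.array([521,-134])
P=[list(o-154*u+l*v)+[h] for l in(-25,25) for h in(71,)]+[list(o+36*u+l*v)+[30] for l in(-36,36)]
print((proj(w,P)-[100,0]).round())
E
```

```text
[ 513.5 -318.2  102.4] [-3.141e+00 -1.000e-03  1.537e+00]
[[ 200.  180.]
 [ 109.  179.]
 [ 222. -178.]
 [  90. -178.]]
```

View pics/e.png

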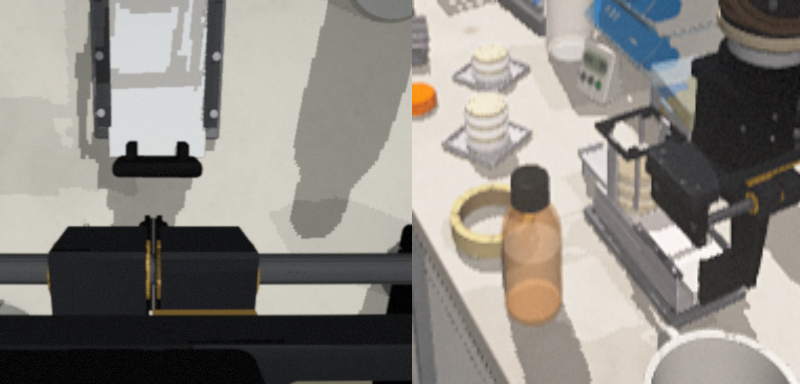

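Call:
{"fn": "jog_arm", "kwargs": {"motion": [[[0, 1, 37], 0], [[18, 1, 37], 0], [[30, 1, 37], 0], [[42, 1, 37], 0], [[54, 1, 37], 0]]}}

```text
t: 4.75
eef_pos: [517.8, -263.8, 70.1]
tcp_rot: [3.139, 0.002, 1.539]
ft_force: [-0.7, -8.3, -7.3]
opening: 0.006
grip_force: 3.9
```

Call:
{"fn": "jog_arm", "kwargs": {"motion": [[[11, 0, 0], 0], [[21, 0, 0], 0], [[29, 0, 0], 0], [[34, 0, 0], 0], [[38, 0, 0], 0]]}}

```text
t: 5.25
eef_pos: [519.3, -226.0, 70.3]
tcp_rot: [3.138, 0.003, 1.539]
ft_force: [-0.1, -8.2, -4.2]
opening: 0.002
grip_force: 4.2
```

Call:
{"fn": "jog_arm", "kwargs": {"motion": [[[2, 0, 0], 0], [[3, 0, 0], 0], [[3, 0, 0], 0]]}}

```text
t: 5.55
eef_pos: [519.4, -223.1, 70.2]
tcp_rot: [3.138, 0.002, 1.539]
ft_force: [0.1, -6.5, -5.0]
opening: 0.006
grip_force: 3.2
```

Call:
{"fn": "jog_arm", "kwargs": {"motion": [[[1, 0, 0], 0], [[2, 0, 0], 0], [[2, 0, 0], 0]]}}

```text
t: 5.85
eef_pos: [519.5, -222.1, 70.3]
tcp_rot: [3.138, 0.004, 1.539]
ft_force: [-2.2, -13.2, -6.5]
opening: 0.004
grip_force: 6.8
```

Call:
{"fn": "jog_arm", "kwargs": {"motion": [[[1, 0, 0], 0], [[2, 0, 0], 0], [[2, 0, 0], 0]]}}

```text
t: 6.15
eef_pos: [519.5, -221.9, 70.4]
tcp_rot: [3.137, 0.006, 1.539]
ft_force: [-5.2, -27.4, -8.3]
opening: 0.006
grip_force: 13.5
```

Call:
{"fn": "jog_arm", "kwargs": {"motion": [[[-30, 0, 0], 0], [[-65, 0, 0], 0], [[-100, 0, 0], 0], [[-110, 0, -40], 0], [[-110, 0, -85], 0]]}}

```text
t: 6.65
eef_pos: [514.5, -329.6, 155.2]
tcp_rot: [3.142, -0.0, 1.537]
ft_force: [-0.1, -0.4, -0.6]
opening: 0.005
grip_force: 0.0
```

Call:
{"fn": "jog_arm", "kwargs": {"motion": [[[0, 0, -45], 0], [[45, 0, -60], 0], [[93, 0, -65], 0], [[141, 0, -65], 0], [[189, 0, -65], 0]], "grip": 0}}

```text
t: 7.15
eef_pos: [520.7, -137.4, 220.8]
tcp_rot: [3.138, 0.001, 1.538]
ft_force: [1.0, -0.2, -0.4]
opening: 0.371
grip_force: 0.0
```

Call:
{"fn": "jog_arm", "kwargs": {"motion": [[[40, 0, 0], 0], [[60, 0, 0], 0], [[60, 0, 0], 0]]}}

```text
t: 7.45
eef_pos: [522.8, -76.9, 220.4]
tcp_rot: [3.138, 0.0, 1.542]
ft_force: [0.2, -0.4, -0.1]
opening: 0.62
grip_force: 0.0
```

```bash
python3 - <<'E'
from h import *
s=state();print(s["t"],s["eef_pos"].round(1),s["tcp_rot"].round(3))
w=read_camera("wrist")
cv2.imwrite("pics/f.png",w["img"])
u=np.array([.0388,.9992]);v=np.array([-.9992,.0388]);o=np.array([522,-134])
print("dish pred",proj(w,[list(o+73*u)+[45]]).round(),"frame",proj(w,[list(o+35*u+l*v)+[107] for l in(-37,37)]).round().tolist(),"lip",proj(w,[list(o+112*u+l*v)+[35] for l in(-17,17)]).round().tolist())
for x in cut_out("dish1_mid",w)[:3]:
    m=x["region"].astype(np.uint8);(c,r)=cv2.minEnclosingCircle(np.argwhere(m)[:,::-1].astype(np.float32));print(round(x["p"],2),x["box"],c,r,atz(w,c,45).round(1))
E
```

```text
7.45 [522.8 -76.9 220.4] [3.138 0.    1.542]
dish pred [[254. 164.]] frame [[299.0, 222.0], [210.0, 221.0]] lip [[272.0, 124.0], [238.0, 123.0]]
0.64 [225.4, 134.8, 286.0, 193.1] (255.2442169189453, 162.2743377685547) 30.506511688232422 [525.7 -59.1  45. ]
0.39 [356.6, 43.5, 500.6, 187.5] (429.5, 112.0) 88.20015716552734 [693.3 -15.6  45. ]
```

View pics/f.png

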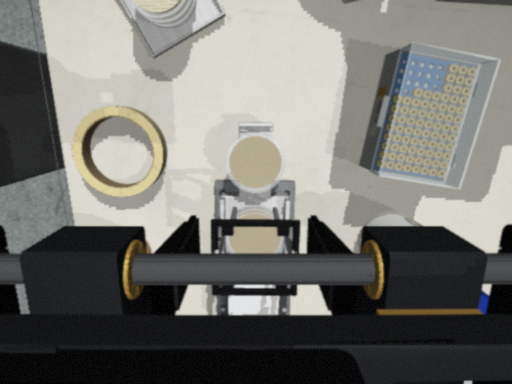

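Call:
{"fn": "jog_arm", "kwargs": {"motion": [[[21, 2, 10], 0], [[21, 2, 50], 0], [[21, 2, 95], 0], [[21, 2, 135], 0], [[21, 2, 160], 0]]}}

```text
t: 8.05
eef_pos: [525.1, -60.2, 55.9]
tcp_rot: [-3.14, -0.0, 1.536]
ft_force: [0.4, 0.5, -0.0]
opening: 0.997
grip_force: 0.0
```

Call:
{"fn": "jog_arm", "kwargs": {"motion": [[[0, 0, 10], 0], [[0, 0, 14], 0], [[0, 0, 14], 0]]}}

```text
t: 8.35
eef_pos: [526.1, -59.8, 44.4]
tcp_rot: [3.141, 0.0, 1.537]
ft_force: [0.5, -1.2, 0.4]
opening: 1.002
grip_force: 0.0
```

```bash
python3 - <<'E'
from h import *
s=state();print(s["t"],s["eef_pos"].round(1),s["tcp_rot"].round(3),s["ft_force"],s["opening"])
w=read_camera("wrist")
for x in cut_out("dish1_mid",w)[:2]:
    m=x["region"].astype(np.uint8);(c,r)=cv2.minEnclosingCircle(np.argwhere(m)[:,::-1].astype(np.float32));print(round(x["p"],2),x["box"],c,r,atz(w,c,45).round(1))
E
```

```text
8.35 [526.1 -59.8  44.4] [3.141 0.    1.537] [ 0.47648007 -1.15382881  0.3606158 ] 1.0024577894539655
```

Call:
{"fn": "jog_arm", "kwargs": {"motion": [[[3, 0, -1], 0], [[4, 0, -1], 0]]}}

```text
t: 8.65
eef_pos: [526.2, -55.0, 45.6]
tcp_rot: [3.14, 0.0, 1.538]
ft_force: [0.3, 0.3, 1.2]
opening: 1.001
grip_force: 0.0
```

Call:
{"fn": "jog_arm", "kwargs": {"motion": [[[0, 0, 0], 0], [[0, 0, 0], 0], [[0, 0, 0], 0], [[0, 0, 0], 0], [[0, 0, 0], 0]], "grip": 1}}

```text
t: 9.15
eef_pos: [525.8, -55.3, 44.6]
tcp_rot: [-3.142, -0.0, 1.538]
ft_force: [-0.8, 0.1, 0.2]
opening: 0.641
grip_force: 0.1
```

Call:
{"fn": "jog_arm", "kwargs": {"motion": [[[0, 0, 0], 0], [[0, 0, 0], 0]]}}

```text
t: 9.35
eef_pos: [525.8, -55.3, 44.6]
tcp_rot: [-3.142, -0.0, 1.538]
ft_force: [-0.1, 0.2, -0.6]
opening: 0.624
grip_force: 30.0
```

Call:
{"fn": "jog_arm", "kwargs": {"motion": [[[3, 0, -20], 0], [[6, 0, -60], 0], [[2, 0, -85], 0], [[-16, 0, -85], 0], [[-16, 0, -85], 0]]}}

```text
t: 9.85
eef_pos: [525.6, -72.3, 130.4]
tcp_rot: [3.14, 0.0, 1.537]
ft_force: [0.8, 0.5, -0.8]
opening: 0.626
grip_force: 30.0
```

```bash
python3 - <<'E'
from h import *
s=state();print(s["t"],s["eef_pos"].round(1),s["tcp_rot"].round(3),s["ft_force"],s["opening"])
w=read_camera("wrist");b=read_camera("scene")
cv2.imwrite("pics/g.png",np.hstack([w["img"][120:300,100:400],cv2.resize(b["img"][170:260,250:400],None,fx=2,fy=2)]))
print(proj(b,[[525.8,-75,122],[525,-98,107]]))
E
```

```text
9.85 [525.6 -72.3 130.4] [3.14  0.    1.537] [ 0.8431115   0.46234798 -0.77199056] 0.6263304831480405
[[285.18457846 193.78969572]
 [290.08738472 203.36837258]]
```

View pics/g.png

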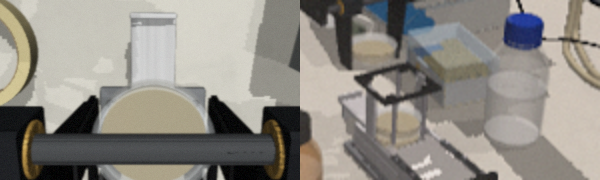

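Call:
{"fn": "jog_arm", "kwargs": {"motion": [[[2, 0, 9], 0], [[2, 0, 15], 0], [[2, 0, 18], 0], [[2, 0, 21], 0], [[1, 0, 24], 0]]}}

```text
t: 10.45
eef_pos: [525.5, -69.4, 105.0]
tcp_rot: [3.141, -0.0, 1.538]
ft_force: [0.6, 4.8, 7.2]
opening: 0.623
grip_force: 30.0
```

```bash
python3 - <<'E'
from h import *
s=state();print(s["t"],s["eef_pos"].round(1),s["ft_force"],s["moment"],s["opening"])
w=read_camera("wrist");b=read_camera("scene")
cv2.imwrite("pics/h.png",np.hstack([w["img"][100:300,100:400],cv2.resize(b["img"][150:250,240:390],None,fx=2,fy=2)]))
E
```

```text
10.45 [525.5 -69.4 105. ] [0.63291034 4.75157827 7.15953359] [ 0.40628357 -0.03788978 -0.03910315] 0.6228648139253947
```

View pics/h.png

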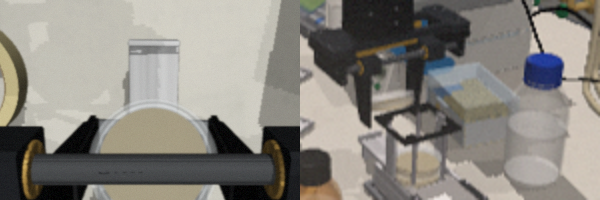

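Call:
{"fn": "jog_arm", "kwargs": {"motion": [[[-2, 0, 4], 0], [[-4, 0, 7], 0], [[-6, 0, 9], 0], [[-8, 0, 11], 0], [[-11, 0, 13], 0]]}}

```text
t: 11.05
eef_pos: [524.9, -79.5, 91.7]
tcp_rot: [-3.141, -0.002, 1.538]
ft_force: [1.8, 11.2, 4.3]
opening: 0.625
grip_force: 30.0
```

Call:
{"fn": "jog_arm", "kwargs": {"motion": [[[-2, 0, 1], 0], [[-4, 0, 2], 0], [[-4, 0, 2], 0]]}}

```text
t: 11.35
eef_pos: [524.5, -83.8, 89.5]
tcp_rot: [-3.14, -0.002, 1.538]
ft_force: [1.2, 7.7, 3.0]
opening: 0.624
grip_force: 30.0
```

```bash
python3 - <<'E'
from h import *
s=state();print(s["t"],s["eef_pos"].round(1),s["ft_force"],s["moment"],s["opening"])
w=read_camera("wrist")
for t in("dish1_mid","dish3_mid"):
  for x in cut_out(t,w)[:3]: print(t,round(x["p"],2),x["box"])
cv2.imwrite("pics/i.png",w["img"])
E
```

```text
11.35 [524.5 -83.8  89.5] [1.22892636 7.73757784 3.0144337 ] [ 1.10329317 -0.14231489  0.00452796] 0.6239868863132864
dish1_mid 0.95 [183.6, 182.5, 323.0, 316.4]
dish1_mid 0.26 [22.8, 298.8, 26.0, 312.1]
```

```bash
cat >> h.py <<'E'
def dishpts(c,yaw,th):
    # th deg: front (dir yaw) down; returns rim points of both faces
    d=np.array([np.cos(yaw),np.sin(yaw),0]);l=np.array([-d[1],d[0],0]);z=np.array([0,0,1.])
    t=np.radians(th);f=d*np.cos(t)-z*np.sin(t);n=d*np.sin(t)+z*np.cos(t)
    a=np.linspace(0,2*np.pi,73)[:,None]
    return np.vstack([np.array(c)+30*(np.cos(a)*f+np.sin(a)*l)+k*n for k in(-7.5,7.5)])
E
python3 - <<'E'
from h import *
s=state();w=read_camera("wrist");y=s["tcp_rot"][2]
c=s["eef_pos"]+np.array([-4*np.cos(y),-4*np.sin(y),-7.1])
for th in(60,70,80,90):
    p=proj(w,dishpts(c,y,th));print(th,p.min(0).round(),p.max(0).round())
x=cut_out("dish1_mid",w)[0];m=x["region"];r=np.where(m.any(1))[0];print(x["box"],[(i,int(m[i].sum()),int(np.where(m[i])[0].min()),int(np.where(m[i])[0].max())) for i in r[::8]])
o=w["img"][150:360,150:360].copy();cv2.imwrite("pics/j.png",cv2.resize(o,None,fx=2.8,fy=2.8))
E
```

```text
60 [191. 203.] [316. 321.]
70 [192. 209.] [316. 318.]
80 [192. 215.] [315. 312.]
90 [192. 222.] [315. 303.]
[183.8, 182.1, 319.3, 317.6] [(np.int64(183), 16, 247, 262), (np.int64(191), 66, 221, 286), (np.int64(199), 91, 208, 298), (np.int64(207), 107, 200, 306), (np.int64(215), 119, 194, 312), (np.int64(223), 127, 190, 316), (np.int64(231), 132, 187, 318), (np.int64(239), 136, 185, 320), (np.int64(247), 135, 186, 320), (np.int64(286), 111, 198, 308), (np.int64(294), 100, 204, 303), (np.int64(302), 83, 212, 294), (np.int64(310), 58, 225, 282)]
```

View pics/j.png

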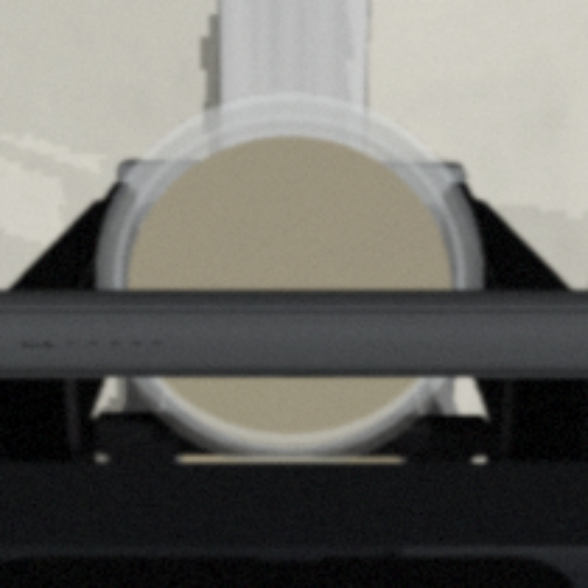

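```bash
cat >> h.py <<'E'
from scipy.optimize import least_squares
def fitdish(w,m,s,th0=40,rows=None):
    y=s["tcp_rot"][2];best=None
    rr=[i for i in np.where(m.any(1))[0] if m[i].sum()>10]
    if rows: rr=[i for i in rr if any(a<=i<b for a,b in rows)]
    L=np.array([[i,np.where(m[i])[0].min(),np.where(m[i])[0].max()] for i in rr])
    top=L[0,0] if rows is None else rows[0][0]
    def res(p):
        c=s["eef_pos"]+np.array([np.cos(y),np.sin(y),0])*p[0]+np.array([np.sin(y),-np.cos(y),0])*p[3]+[0,0,p[1]]
        q=proj(w,dishpts(c,y,p[2])).astype(np.float32);h=cv2.convexHull(q)
        # signed distance of boundary pts to hull
        pts=np.vstack([L[:,[1,0]],L[:,[2,0]]]).astype(float)
        return [cv2.pointPolygonTest(h,(float(a),float(b)),True) for a,b in pts]+[(p[0]+4)/20,(p[1]+7)/20]
    for t in(0,20,40,60,80):
        r=least_squares(res,[-4,-7,t,0],diff_step=1e-3,loss="soft_l1",x_scale=[1,1,5,1])
        if best is None or r.cost<best.cost: best=r
        print(t,r.x.round(1),round(r.cost,1))
    return best.x
E
python3 - <<'E'
from h import *
s=state();w=read_camera("wrist")
m=cut_out("dish1_mid",w)[0]["region"]
fitdish(w,m,s,rows=[(184,248),(285,300)])
E
```

```text
0 [5.8 4.4 0.  0. ] 88.2
20 [ 5.7  2.8 10.9 -0.4] 23.5
40 [ 5.7  2.8 10.9 -0.4] 23.5
60 [ 5.7  2.9 10.9 -0.4] 23.5
80 [ 5.7  2.8 10.9 -0.4] 23.5
```

```bash
cat >> h.py <<'E'
def scan(w,m,s,ths,rows,Q=None):
    y=s["tcp_rot"][2];L=np.array([[i,np.where(m[i])[0].min(),np.where(m[i])[0].max()] for i in np.where(m.any(1))[0] if any(a<=i<b for a,b in rows)])
    pts=np.vstack([L[:,[1,0]],L[:,[2,0]]]).astype(float)
    for th in ths:
        def res(p):
            c=s["eef_pos"]+np.array([np.cos(y),np.sin(y),0])*p[0]+np.array([np.sin(y),-np.cos(y),0])*p[2]+[0,0,p[1]]
            h=cv2.convexHull(proj(w,dishpts(c,y,th)).astype(np.float32))
            return [cv2.pointPolygonTest(h,(float(a),float(b)),True) for a,b in pts]
        r=least_squares(res,[0,0,0.1],diff_step=1e-2,x_scale=1,loss="soft_l1")
        g=''
        if Q is not None:
            t=np.radians(th);k=np.array([Q[0]-s["eef_pos"][1]-r.x[0],Q[1]-s["eef_pos"][2]-r.x[1]])
            g=("normal",round(-k[0]*np.sin(t)-k[1]*np.cos(t),1),"s",round(-k[0]*np.cos(t)+k[1]*np.sin(t),1))
        print(th,r.x.round(1),round(r.cost,1),g)
E
python3 - <<'E'
from h import *
s=state();w=read_camera("wrist")
m=cut_out("dish1_mid",w)[0]["region"]
scan(w,m,s,range(0,80,8),[(184,248),(285,300)],Q=(-98,107))
E
```

```text
0 [0. 0. 0.] 798.4 ('normal', np.float64(-17.5), 's', np.float64(14.3))
8 [ 5.3 -0.  -0.4] 92.9 ('normal', np.float64(-14.6), 's', np.float64(21.8))
16 [ 5.2  1.5 -0.4] 40.4 ('normal', np.float64(-10.0), 's', np.float64(23.1))
24 [0. 0. 0.] 727.1 ('normal', np.float64(-10.2), 's', np.float64(20.1))
32 [0. 0. 0.] 704.4 ('normal', np.float64(-7.3), 's', np.float64(21.4))
40 [0. 0. 0.] 720.3 ('normal', np.float64(-4.2), 's', np.float64(22.2))
48 [ 5.6  0.  -0.4] 63.5 ('normal', np.float64(3.1), 's', np.float64(26.3))
56 [0. 0. 0.] 1002.3 ('normal', np.float64(2.1), 's', np.float64(22.5))
64 [ 0.   0.  -0.4] 1211.0 ('normal', np.float64(5.2), 's', np.float64(22.0))
72 [ 0. -0. -0.] 1450.3 ('normal', np.float64(8.2), 's', np.float64(21.0))
```

```bash
sed -i 's/r=least_squares(res,\[0,0,0.1\],diff_step=1e-2,x_scale=1,loss="soft_l1")/r=least_squares(lambda q:res(q-100),[101,99,100.],diff_step=3e-3,loss="soft_l1");r.x=r.x-100/' h.py
python3 - <<'E'
from h import *
s=state();w=read_camera("wrist")
m=cut_out("dish1_mid",w)[0]["region"]
scan(w,m,s,range(8,76,6),[(184,248),(285,300)],Q=(-98,107))
E
```

```text
8 [ 6.4  3.9 -0.3] 49.0 ('normal', np.float64(-10.6), 's', np.float64(22.4))
14 [ 5.9  3.  -0.3] 54.3 ('normal', np.float64(-9.1), 's', np.float64(23.0))
20 [ 5.5  2.6 -0.3] 70.2 ('normal', np.float64(-7.2), 's', np.float64(23.7))
26 [ 5.4  2.6 -0.3] 70.3 ('normal', np.float64(-4.7), 's', np.float64(24.2))
32 [ 5.4  3.1 -0.3] 54.5 ('normal', np.float64(-1.7), 's', np.float64(24.3))
38 [ 5.7  4.2 -0.3] 31.4 ('normal', np.float64(1.8), 's', np.float64(24.0))
44 [ 6.2  4.1 -0.3] 22.7 ('normal', np.float64(4.6), 's', np.float64(24.0))
50 [ 6.8  3.7 -0.3] 23.6 ('normal', np.float64(7.3), 's', np.float64(24.1))
56 [ 7.5  3.9 -0.3] 46.7 ('normal', np.float64(10.5), 's', np.float64(23.5))
62 [ 8.3  4.4 -0.3] 105.2 ('normal', np.float64(13.8), 's', np.float64(22.1))
68 [ 9.3  5.5 -0.4] 203.8 ('normal', np.float64(17.4), 's', np.float64(19.9))
74 [10.3  6.9 -0.4] 345.8 ('normal', np.float64(20.7), 's', np.float64(16.9))
```

Call:
{"fn": "jog_arm", "kwargs": {"motion": [[[10, 0, -2], 0], [[28, 0, -20], 0], [[60, -10, -40], 0], [[100, -26, -45], 0.05], [[140, -42, -45], 0.1]]}}

```text
t: 12.4
eef_pos: [486.8, 57.9, 135.8]
tcp_rot: [3.141, -0.0, 1.435]
ft_force: [1.6, 0.3, -0.2]
opening: 0.623
grip_force: 30.0
```

Call:
{"fn": "jog_arm", "kwargs": {"motion": [[[45, -8, 0], 0.04], [[90, -17, 0], 0.08], [[135, -26, 0], 0.12], [[180, -36, 0], 0.15], [[210, -48, 0], 0.173]]}}

```text
t: 12.9
eef_pos: [466.8, 273.8, 134.9]
tcp_rot: [-3.141, 0.0, 1.265]
ft_force: [0.8, -0.6, -0.2]
opening: 0.624
grip_force: 30.0
```

Call:
{"fn": "jog_arm", "kwargs": {"motion": [[[0, 0, 0], 0], [[0, 0, 0], 0]]}}

```text
t: 13.1
eef_pos: [466.8, 271.3, 134.9]
tcp_rot: [-3.141, 0.001, 1.267]
ft_force: [0.3, 0.7, -0.5]
opening: 0.625
grip_force: 30.0
```

```bash
python3 - <<'E'
from h import *
s=state();print(s["t"],s["eef_pos"].round(1),s["tcp_rot"].round(3),s["opening"])
w=read_camera("wrist")
for x in cut_out("rack",w)[:2]:
    m=x["region"].astype(np.uint8);print("rack",round(x["p"],2),x["box"])
    cnt=max(cv2.findContours(m,0,1)[0],key=cv2.contourArea);print(cv2.minAreaRect(cnt),[atz(w,p,26).round(1)[:2].tolist() for p in cv2.boxPoints(cv2.minAreaRect(cnt))])
x=cut_out("dish1_mid",w)[0];print(x["p"],x["box"]);t=int(x["box"][1])
scan(w,x["region"],s,range(32,62,6),[(t+2,248),(285,300)])
g=w["img"].copy();cv2.imwrite("pics/k.png",g)
E
```

```text
13.1 [466.8 271.3 134.9] [-3.141e+00  1.000e-03  1.267e+00] 0.6252891669918584
rack 0.61 [143.9, 0.0, 204.0, 133.2]
((175.0, 67.0), (134.0, 62.0), 90.0) [[436.1, 430.4], [477.5, 417.2], [446.9, 329.6], [401.6, 343.9]]
0.72 [182.8, 182.8, 322.4, 318.1]
32 [ 5.3  3.6 -0.4] 34.5 
38 [ 5.7  4.6 -0.4] 19.2 
44 [ 6.1  4.7 -0.4] 15.8 
50 [ 6.7  4.3 -0.4] 28.9 
56 [ 7.4  4.4 -0.4] 63.7
```

View pics/k.png

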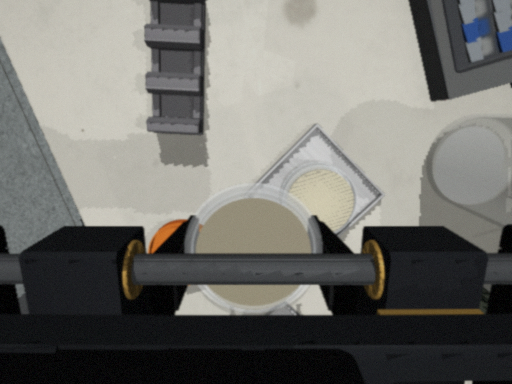

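```bash
python3 - <<'E'
from h import *
s=state();w=read_camera("wrist");e=w["extrinsics"];print(np.array(e)[:3,3].round(1))
g=cv2.cvtColor(w["img"],6).astype(int)
print("col175",[(r,g[r,170:181].mean().round()) for r in range(0,150,2)])
for r in(40,82,125): print(r,[(c,g[r-2:r+3,c].mean().round()) for c in range(136,216,2)])
y=s["tcp_rot"][2];X=np.array([np.cos(y),np.sin(y)]);Y=np.array([np.sin(y),-np.cos(y)])
for p in((175.5,124),(174.5,83),(173.5,41),(174,62),(175.5,132)):
    q=atz(w,p,26)[:2];d=q-s["eef_pos"][:2];print(p,q.round(1),"tool",(d@X).round(1),(d@Y).round(1))
E
```

```text
[487.6 333.3 280.8]
col175 [(0, np.float64(29.0)), (2, np.float64(49.0)), (4, np.float64(76.0)), (6, np.float64(78.0)), (8, np.float64(78.0)), (10, np.float64(79.0)), (12, np.float64(79.0)), (14, np.float64(78.0)), (16, np.float64(80.0)), (18, np.float64(79.0)), (20, np.float64(79.0)), (22, np.float64(80.0)), (24, np.float64(91.0)), (26, np.float64(92.0)), (28, np.float64(94.0)), (30, np.float64(121.0)), (32, np.float64(122.0)), (34, np.float64(120.0)), (36, np.float64(119.0)), (38, np.float64(121.0)), (40, np.float64(105.0)), (42, np.float64(48.0)), (44, np.float64(46.0)), (46, np.float64(41.0)), (48, np.float64(36.0)), (50, np.float64(70.0)), (52, np.float64(80.0)), (54, np.float64(80.0)), (56, np.float64(81.0)), (58, np.float64(80.0)), (60, np.float64(80.0)), (62, np.float64(81.0)), (64, np.float64(80.0)), (66, np.float64(81.0)), (68, np.float64(80.0)), (70, np.float64(82.0)), (72, np.float64(92.0)), (74, np.float64(95.0)), (76, np.float64(94.0)), (78, np.float64(118.0)), (80, np.float64(121.0)), (82, np.float64(121.0)), (84, np.float64(119.0)), (86, np.float64(125.0)), (88, np.fl
[... 3384 characters left out ...]
78, np.float64(120.0)), (180, np.float64(119.0)), (182, np.float64(118.0)), (184, np.float64(116.0)), (186, np.float64(120.0)), (188, np.float64(119.0)), (190, np.float64(117.0)), (192, np.float64(111.0)), (194, np.float64(109.0)), (196, np.float64(69.0)), (198, np.float64(31.0)), (200, np.float64(43.0)), (202, np.float64(118.0)), (204, np.float64(138.0)), (206, np.float64(145.0)), (208, np.float64(192.0)), (210, np.float64(196.0)), (212, np.float64(196.0)), (214, np.float64(196.0))]
(175.5, 124) [428.4 342.3] tool 57.2 -59.4
(174.5, 83) [438.2 370.4] tool 87.0 -58.5
(173.5, 41) [447.8 397.7] tool 115.9 -57.7
(174, 62) [443.1 384.2] tool 101.6 -58.1
(175.5, 132) [426.2 336.7] tool 51.2 -59.8
```

Call:
{"fn": "jog_arm", "kwargs": {"motion": [[[2, -30, 10], 0.02], [[3, -65, 25], 0.04], [[3, -65, 40], 0.04], [[3, -65, 40], 0.04]]}}

```text
t: 13.7
eef_pos: [406.0, 292.3, 94.6]
tcp_rot: [-3.14, 0.002, 1.224]
ft_force: [0.2, 0.9, -0.7]
opening: 0.627
grip_force: 30.0
```

```bash
cat >> h.py <<'E'
def rackprof(w,s,lat=0,z=26,rng=(20,160)):
    g=cv2.cvtColor(w["img"],cv2.COLOR_BGR2GRAY).astype(np.float32);y=s["tcp_rot"][2]
    X=np.array([np.cos(y),np.sin(y)]);Y=np.array([np.sin(y),-np.cos(y)])
    def at(a,b):
        p=s["eef_pos"][:2]+X*a+Y*b; u=proj(w,[[p[0],p[1],z]])[0]
        return g[int(round(u[1])),int(round(u[0]))] if 0<=u[0]<511.4 and 0<=u[1]<383.4 else -1
    return at
E
python3 - <<'E'
from h import *
s=state();w=read_camera("wrist");print(s["t"],s["eef_pos"].round(1),s["tcp_rot"].round(3))
at=rackprof(w,s)
for b in(-8,8):print("fwd",b,[(a,int(at(a,b))) for a in range(30,150,1)])
for a in(52,84,116):print("lat",a,[(b,int(at(a,b))) for b in range(-30,31,1)])
for x in cut_out("rack",w)[:1]: print(x["p"],x["box"])
E
```

```text
13.7 [406.  292.3  94.6] [-3.140e+00  2.000e-03  1.224e+00]
fwd -8 [(30, 136), (31, 138), (32, 138), (33, 136), (34, 135), (35, 138), (36, 136), (37, 135), (38, 134), (39, 138), (40, 139), (41, 138), (42, 141), (43, 139), (44, 140), (45, 140), (46, 139), (47, 134), (48, 131), (49, 78), (50, 78), (51, 117), (52, 121), (53, 124), (54, 123), (55, 113), (56, 81), (57, 96), (58, 100), (59, 100), (60, 99), (61, 103), (62, 86), (63, 84), (64, 83), (65, 86), (66, 85), (67, 83), (68, 84), (69, 84), (70, 87), (71, 85), (72, 83), (73, 80), (74, 81), (75, 84), (76, 81), (77, 52), (78, 45), (79, 48), (80, 54), (81, 125), (82, 135), (83, 121), (84, 121), (85, 126), (86, 122), (87, 127), (88, 122), (89, 112), (90, 88), (91, 97), (92, 95), (93, 88), (94, 83), (95, 85), (96, 80), (97, 85), (98, 83), (99, 84), (100, 84), (101, 84), (102, 80), (103, 79), (104, 81), (105, 84), (106, 82), (107, 66), (108, 45), (109, 32), (110, 45), (111, 46), (112, 47), (113, 50), (114, 86), (115, 121), (116, 126), (117, 123), (118, 122), (119, 122), (120, 127), (121, 131), (122, 109), (123, 93), (124, 94), (125, 91), (1
[... 2963 characters left out ...]
-29, 189), (-28, 189), (-27, 191), (-26, 188), (-25, 192), (-24, 191), (-23, 189), (-22, 191), (-21, 194), (-20, 186), (-19, 131), (-18, 118), (-17, 120), (-16, 119), (-15, 121), (-14, 118), (-13, 120), (-12, 123), (-11, 123), (-10, 124), (-9, 120), (-8, 126), (-7, 122), (-6, 120), (-5, 121), (-4, 123), (-3, 122), (-2, 123), (-1, 121), (0, 121), (1, 122), (2, 122), (3, 123), (4, 123), (5, 123), (6, 121), (7, 123), (8, 120), (9, 122), (10, 119), (11, 121), (12, 122), (13, 122), (14, 124), (15, 122), (16, 123), (17, 124), (18, 121), (19, 115), (20, 107), (21, 132), (22, 183), (23, 201), (24, 206), (25, 206), (26, 202), (27, 205), (28, 204), (29, 201), (30, 205)]
0.64 [222.6, 0.0, 286.2, 139.7]
```

Call:
{"fn": "jog_arm", "kwargs": {"motion": [[[0, 0, 30], 0], [[0, 0, 55], 0], [[4, 0, 62], 0], [[10, 0, 62], 0], [[12, 0, 62], 0]]}}

```text
t: 14.3
eef_pos: [411.8, 305.1, 34.7]
tcp_rot: [3.14, -0.001, 1.225]
ft_force: [1.0, 0.1, 0.3]
opening: 0.626
grip_force: 30.0
```

Call:
{"fn": "jog_arm", "kwargs": {"motion": [[[2, 0, 0], 0], [[4, 0, -1], 0], [[6, 0, -2], 0]]}}

```text
t: 14.6
eef_pos: [412.2, 309.0, 36.1]
tcp_rot: [-3.141, 0.002, 1.225]
ft_force: [1.5, -14.9, 0.9]
opening: 0.625
grip_force: 30.0
```

Call:
{"fn": "jog_arm", "kwargs": {"motion": [[[2, 0, -1], 0], [[4, 0, -3], 0], [[6, 0, -4], 0]]}}

```text
t: 14.9
eef_pos: [413.8, 314.4, 39.9]
tcp_rot: [-3.14, 0.003, 1.225]
ft_force: [-1.8, -11.1, 1.1]
opening: 0.63
grip_force: 30.0
```

```bash
cat > f.py <<'E'
from h import *
import sys
s=state();w=read_camera("wrist");print(s["t"],s["eef_pos"].round(1),s["ft_force"].round(1),s["opening"])
for x in cut_out("dish1_mid",w)[:1]:
    print(round(x["p"],2),x["box"]);m=x["region"];t,b=int(x["box"][1]),int(x["box"][3])
    print([(int(i),int(np.where(m[i])[0].min()),int(np.where(m[i])[0].max())) for i in np.where(m.any(1))[0][::10]])
    scan(w,m,s,eval(sys.argv[1]),[(t+2,248),(285,max(300,b-12))])
E
python3 f.py "range(32,90,7)"
```

```text
14.9 [413.8 314.4  39.9] [ -1.8 -11.1   1.1] 0.6300219518541206
0.87 [185.6, 195.6, 318.8, 317.0]
[(195, 240, 266), (205, 214, 291), (215, 202, 305), (225, 194, 313), (235, 189, 318), (245, 187, 319), (284, 256, 260), (294, 198, 307), (304, 206, 300), (314, 219, 287)]
32 [ 0.2  1.  -0.4] 83.1 
39 [ 0.5  2.2 -0.4] 57.5 
46 [ 1.   2.9 -0.5] 30.9 
53 [ 1.7  2.5 -0.5] 13.9 
60 [ 2.7  2.7 -0.5] 15.8 
67 [ 3.7  3.4 -0.5] 70.4 
74 [ 4.9  5.  -0.5] 182.8 
81 [ 6.4  7.6 -0.5] 350.1 
88 [ 8.4 11.9 -0.5] 576.7
```

Call:
{"fn": "jog_arm", "kwargs": {"motion": [[[3, 0, -1], 0], [[6, 0, -3], 0], [[9, 0, -5], 0], [[12, 0, -6], 0], [[12, 0, -6], 0]]}}

```text
t: 15.5
eef_pos: [417.9, 326.2, 46.0]
tcp_rot: [-3.14, 0.002, 1.225]
ft_force: [-2.8, -6.9, 0.9]
opening: 0.623
grip_force: 30.0
```

```bash
python3 f.py "range(50,90,6)"
```

```text
15.5 [417.9 326.2  46. ] [-2.8 -6.9  0.9] 0.6229802960497719
0.9 [190.0, 218.4, 316.0, 316.2]
[(215, 244, 260), (225, 212, 293), (235, 200, 307), (245, 192, 313), (285, 203, 314), (295, 193, 312), (305, 199, 307)]
50 [-8.2 -0.  -0.5] 55.1 
56 [-7.5  0.7 -0.5] 41.8 
62 [-6.7  0.6 -0.5] 30.0 
68 [-5.9  0.4 -0.5] 18.4 
74 [-4.8  0.6 -0.5] 20.2 
80 [-3.5  1.5 -0.5] 51.5 
86 [-2.1  3.  -0.4] 113.6
```

Call:
{"fn": "jog_arm", "kwargs": {"motion": [[[-4, 0, 0], 0], [[-5, 0, -22], 0], [[20, 0, -24], 0], [[60, 0, -24], 0], [[62, 0, -24], 0]]}}

```text
t: 16.1
eef_pos: [441.7, 388.5, 70.8]
tcp_rot: [3.139, -0.004, 1.226]
ft_force: [0.4, -0.6, -0.1]
opening: 0.622
grip_force: 30.0
```

Call:
{"fn": "jog_arm", "kwargs": {"motion": [[[0, 0, 0], 0], [[0, 0, 8], 0], [[0, 0, 14], 0]]}}

```text
t: 16.4
eef_pos: [439.5, 384.4, 55.1]
tcp_rot: [-3.141, 0.0, 1.224]
ft_force: [-0.6, -0.6, -0.4]
opening: 0.625
grip_force: 30.0
```

```bash
python3 f.py "range(60,84,4)"
```

```text
16.4 [439.5 384.4  55.1] [-0.6 -0.6 -0.4] 0.6246747096912448
0.81 [190.2, 214.0, 318.2, 315.6]
[(214, 244, 261), (224, 214, 293), (234, 200, 305), (244, 193, 313), (284, 258, 258), (294, 193, 313), (304, 198, 308), (314, 213, 298)]
60 [-6.8  1.3 -0.4] 35.1 
64 [-6.2  1.2 -0.4] 24.7 
68 [-5.5  1.  -0.4] 17.4 
72 [-4.7  1.  -0.4] 20.0 
76 [-3.9  1.4 -0.4] 38.5 
80 [-2.9  2.1 -0.4] 72.7
```

Call:
{"fn": "jog_arm", "kwargs": {"motion": [[[0, 0, 4], 0], [[0, 0, 8], 0], [[1, 0, 9], 0]]}}

```text
t: 16.8
eef_pos: [440.1, 385.8, 46.2]
tcp_rot: [-3.141, 0.001, 1.225]
ft_force: [-1.6, -4.4, 4.7]
opening: 0.621
grip_force: 30.0
```

Call:
{"fn": "jog_arm", "kwargs": {"motion": [[[2, 0, 1], 0], [[4, 0, 2], 0], [[5, 0, 3], 0]]}}

```text
t: 17.1
eef_pos: [440.9, 388.9, 44.6]
tcp_rot: [-3.14, 0.004, 1.225]
ft_force: [-7.1, -21.1, 29.8]
opening: 0.627
grip_force: 29.9
```

Call:
{"fn": "jog_arm", "kwargs": {"motion": [[[2, 0, 1], 0], [[4, 0, 2], 0], [[4, 0, 2], 0]]}}

```text
t: 17.4
eef_pos: [443.0, 393.6, 42.8]
tcp_rot: [-3.141, 0.002, 1.225]
ft_force: [-3.5, -11.9, 18.4]
opening: 0.623
grip_force: 30.0
```

```bash
python3 f.py "range(64,98,4)"
```

```text
17.4 [443.  393.6  42.8] [ -3.5 -11.9  18.4] 0.6234326878330056
0.72 [185.0, 232.1, 315.8, 318.2]
[(232, 233, 273), (242, 208, 298), (252, 197, 310), (292, 188, 318), (302, 189, 317), (312, 193, 313)]
64 [-13.    5.4  -0.5] 11.4 
68 [-12.    6.1  -0.5] 7.4 
72 [-10.9   6.5  -0.5] 3.8 
76 [-9.9  6.7 -0.5] 2.9 
80 [-8.8  6.8 -0.5] 4.8 
84 [-7.7  6.8 -0.5] 9.2 
88 [-6.5  6.9 -0.5] 15.6 
92 [-5.3  7.3 -0.5] 29.1 
96 [-4.   8.1 -0.5] 57.6
```

Call:
{"fn": "jog_arm", "kwargs": {"motion": [[[-2, 0, -2], 0], [[-4, 0, -2], 0], [[-4, 0, 2], 0], [[-4, 0, 5], 0], [[-4, 0, 5], 0]]}}

```text
t: 18.0
eef_pos: [442.4, 391.5, 36.7]
tcp_rot: [3.141, -0.002, 1.225]
ft_force: [0.8, 2.6, 2.0]
opening: 0.621
grip_force: 30.0
```

```bash
python3 f.py "range(68,98,4)"
```

```text
18.0 [442.4 391.5  36.7] [0.8 2.6 2. ] 0.6212588138414027
0.65 [187.5, 236.9, 319.1, 315.3]
[(235, 243, 261), (245, 211, 295), (285, 187, 319), (295, 189, 319), (305, 189, 317)]
68 [-14.9   5.4  -0.3] 4.5 
72 [-13.7   6.   -0.3] 3.1 
76 [-12.4   6.5  -0.3] 2.6 
80 [-11.1   6.9  -0.3] 3.5 
84 [-9.8  7.  -0.3] 6.0 
88 [-8.5  7.  -0.3] 9.7 
92 [-7.2  6.8 -0.3] 13.7 
96 [-5.7  7.1 -0.3] 19.6
```

Call:
{"fn": "jog_arm", "kwargs": {"motion": [[[0, 0, 0], 0], [[0, 0, 0], 0], [[0, 0, 0], 0], [[0, 0, 0], 0], [[0, 0, 0], 0]], "grip": 0}}

```text
t: 18.6
eef_pos: [441.9, 390.8, 36.6]
tcp_rot: [-3.141, 0.0, 1.225]
ft_force: [-0.4, -1.6, 0.7]
opening: 0.971
grip_force: 0.0
```

```bash
python3 f.py "range(68,98,4)"
```

```text
18.6 [441.9 390.8  36.6] [-0.4 -1.6  0.7] 0.9712054205703855
0.97 [189.5, 230.6, 319.0, 314.8]
[(231, 230, 287), (241, 199, 308), (251, 191, 318), (290, 194, 315), (300, 202, 307), (310, 216, 296)]
68 [-9.8 -5.6  0. ] 79.2 
72 [-9.3 -5.8  0. ] 68.4 
76 [-8.7 -5.7  0. ] 54.6 
80 [-8.1 -5.2  0. ] 38.0 
84 [-7.2 -4.3  0. ] 20.3 
88 [-6.2 -2.8  0. ] 8.3 
92 [-5.  -0.9  0. ] 16.6 
96 [-3.5  1.6  0.1] 48.5
```

Call:
{"fn": "jog_arm", "kwargs": {"motion": [[[-3, 0, -5], 0], [[-5, 0, -10], 0], [[-5, 0, -10], 0], [[-5, 0, -10], 0]]}}

```text
t: 19.1
eef_pos: [440.4, 386.2, 47.0]
tcp_rot: [3.141, -0.001, 1.225]
ft_force: [0.3, -0.2, -0.2]
opening: 1.003
grip_force: 0.0
```

```bash
python3 f.py "range(76,104,4)"
```

```text
19.1 [440.4 386.2  47. ] [ 0.3 -0.2 -0.2] 1.0029361224480766
0.64 [194.0, 214.9, 315.9, 291.3]
[(216, 229, 236), (226, 196, 309), (236, 193, 316), (246, 193, 315), (286, 235, 276)]
76 [ -0.  -10.2   0. ] 168.8 
80 [ 0.3 -9.8  0. ] 130.2 
84 [ 0.7 -9.5  0. ] 87.4 
88 [ 1.3 -9.3  0. ] 42.9 
92 [ 1.9 -7.8  0.1] 13.7 
96 [ 2.5 -6.6  0.1] 51.2 
100 [ 3.1 -6.7  0.2] 112.8
```

Call:
{"fn": "jog_arm", "kwargs": {"motion": [[[-4, 0, -5], 0], [[-4, 0, -5], 0]]}}

```text
t: 19.4
eef_pos: [438.8, 382.1, 52.1]
tcp_rot: [3.141, -0.0, 1.225]
ft_force: [0.7, -0.4, 0.7]
opening: 1.001
grip_force: 0.0
```

Call:
{"fn": "jog_arm", "kwargs": {"motion": [[[0, 0, 0], 0], [[0, 0, 0], 0], [[0, 0, 0], 0], [[0, 0, 0], 0], [[0, 0, 0], 0]], "grip": 1}}

```text
t: 19.9
eef_pos: [438.9, 382.4, 51.6]
tcp_rot: [-3.142, -0.0, 1.225]
ft_force: [0.6, -0.3, 1.3]
opening: 0.634
grip_force: 1.0
```

Call:
{"fn": "jog_arm", "kwargs": {"motion": [[[0, 0, 0], 0], [[0, 0, 0], 0]]}}

```text
t: 20.1
eef_pos: [439.0, 382.4, 51.7]
tcp_rot: [3.141, -0.0, 1.225]
ft_force: [1.0, 0.3, 1.9]
opening: 0.625
grip_force: 30.0
```

```bash
python3 f.py "range(76,104,4)"
```

```text
20.1 [439.  382.4  51.7] [1.  0.3 1.9] 0.6245072406683034
0.61 [194.2, 205.6, 314.3, 254.7]
[(207, 217, 249), (217, 195, 309), (227, 193, 313), (237, 193, 313), (247, 195, 312)]
76 [  3.6 -12.9  -0.5] 41.3 
80 [  4.1 -12.8  -0.5] 29.5 
84 [  4.7 -12.8  -0.5] 19.1 
88 [  5.3 -12.8  -0.5] 12.4 
92 [  5.9 -13.   -0.5] 12.2 
96 [  6.7 -13.1  -0.5] 18.7 
100 [  7.7 -13.4  -0.5] 29.5
```

Call:
{"fn": "jog_arm", "kwargs": {"motion": [[[0, 0, -6], 0], [[3, 0, -10], 0], [[7, 0, -10], 0], [[12, 0, -11], 0], [[16, 0, -11], 0]]}}

```text
t: 20.7
eef_pos: [443.6, 396.8, 62.7]
tcp_rot: [-3.14, 0.003, 1.225]
ft_force: [-1.5, -5.9, -0.2]
opening: 0.624
grip_force: 30.0
```

Call:
{"fn": "jog_arm", "kwargs": {"motion": [[[3, 0, 0], 0], [[6, 0, 1], 0], [[6, 0, 1], 0]]}}

```text
t: 21.0
eef_pos: [445.8, 402.8, 61.7]
tcp_rot: [-3.141, 0.002, 1.225]
ft_force: [-2.3, -4.0, 1.5]
opening: 0.624
grip_force: 30.0
```

```bash
python3 f.py "range(86,156,6)"
```

```text
21.0 [445.8 402.8  61.7] [-2.3 -4.   1.5] 0.6238985694267954
0.62 [193.1, 234.0, 313.6, 255.9]
[(234, 280, 285), (244, 194, 312), (254, 245, 245)]
86 [ -3.9 -13.7  -0.5] 1.3 
92 [ -4.  -13.1  -0.5] 1.1 
98 [ -3.9 -12.6  -0.5] 0.8 
104 [ -3.7 -12.2  -0.5] 0.6 
110 [ -3.3 -11.7  -0.5] 0.6 
116 [ -4.  -11.   -0.5] 0.6 
122 [  4.5 -16.   -0.5] 2.4 
128 [-5.  -9.  -0.5] 1.3 
134 [-5.3 -7.8 -0.5] 1.7 
140 [-5.1 -7.3 -0.5] 2.1 
146 [-5.1 -6.4 -0.5] 2.5 
152 [-4.9 -5.5 -0.5] 3.0
```

Call:
{"fn": "jog_arm", "kwargs": {"motion": [[[-3, 0, 0], 0], [[-4, 0, 3], 0], [[-4, 0, 6], 0], [[-4, 0, 8], 0]]}}

```text
t: 21.5
eef_pos: [444.9, 399.1, 53.4]
tcp_rot: [-3.141, 0.0, 1.225]
ft_force: [-1.5, -3.8, 5.4]
opening: 0.625
grip_force: 30.0
```

```bash
python3 f.py "range(86,125,6)"
```

```text
21.5 [444.9 399.1  53.4] [-1.5 -3.8  5.4] 0.6247467324600459
0.62 [191.6, 235.9, 312.0, 258.7]
[(235, 245, 308), (245, 193, 312)]
86 [ -3.  -13.7  -0.5] 2.0 
92 [ -3.  -13.2  -0.5] 1.9 
98 [ -3.  -12.7  -0.5] 1.8 
104 [  7.2 -14.6  -0.5] 1.6 
110 [ -3.5 -11.4  -0.6] 1.7 
116 [ -3.8 -10.7  -0.5] 1.7 
122 [ -3.9 -10.   -0.5] 1.8
```

Call:
{"fn": "jog_arm", "kwargs": {"motion": [[[-2, 0, 0], 0], [[-3, 0, 1], 0], [[-3, 0, 1], 0]]}}

```text
t: 21.9
eef_pos: [444.5, 397.2, 53.0]
tcp_rot: [3.14, -0.002, 1.225]
ft_force: [1.8, 4.0, 1.2]
opening: 0.625
grip_force: 30.0
```

Call:
{"fn": "jog_arm", "kwargs": {"motion": [[[0, 0, 0], 0], [[0, 0, 0], 0], [[0, 0, 0], 0], [[0, 0, 0], 0], [[0, 0, 0], 0]], "grip": 0}}

```text
t: 22.4
eef_pos: [443.9, 396.4, 52.6]
tcp_rot: [-3.141, 0.0, 1.225]
ft_force: [-0.3, 1.0, -0.8]
opening: 0.973
grip_force: 0.0
```

```bash
python3 f.py "range(76,110,4)"
```

```text
22.4 [443.9 396.4  52.6] [-0.3  1.  -0.8] 0.972972417030925
0.74 [194.5, 231.2, 313.3, 255.9]
[(232, 224, 292), (242, 196, 313), (252, 195, 313)]
76 [ -3.8 -15.8   0.3] 6.3 
80 [ -3.8 -15.5   0.3] 5.8 
84 [ -3.8 -15.1   0.3] 5.1 
88 [ -3.8 -14.7   0.3] 4.4 
92 [ -3.6 -14.5   0.3] 3.4 
96 [ -3.5 -14.2   0.3] 2.4 
100 [ -3.3 -13.9   0.3] 1.4 
104 [ -3.1 -13.7   0.3] 0.6 
108 [ -2.7 -13.5   0.3] 0.6
```

Call:
{"fn": "jog_arm", "kwargs": {"motion": [[[-7, 0, -1], 0], [[-13, 0, -2], 0], [[-13, 0, -2], 0]]}}

```text
t: 22.8
eef_pos: [439.2, 383.4, 54.8]
tcp_rot: [-3.141, 0.0, 1.224]
ft_force: [0.1, 0.1, 0.4]
opening: 0.999
grip_force: 0.0
```

```bash
python3 f.py "range(86,114,4)"
```

```text
22.8 [439.2 383.4  54.8] [0.1 0.1 0.4] 0.9985150015958334
0.65 [197.0, 203.0, 313.0, 242.5]
[(204, 254, 259), (214, 195, 313), (224, 195, 313), (234, 200, 310)]
86 [ 18.3 -16.8   0.1] 56.7 
90 [ 17.3 -17.1   0.1] 49.9 
94 [ 16.2 -17.3   0.1] 44.0 
98 [ 14.9 -17.4   0.1] 40.4 
102 [ 13.7 -17.3   0.1] 39.0 
106 [ 46.9 116.1  -4.6] 585.6 
110 [ 11.1 -16.4   0.1] 43.7
```

Call:
{"fn": "jog_arm", "kwargs": {"motion": [[[0, 0, 0], 0], [[0, 0, 0], 0], [[0, 0, 0], 0], [[0, 0, 0], 0], [[0, 0, 0], 0]], "grip": 1}}

```text
t: 23.4
eef_pos: [439.6, 384.3, 54.6]
tcp_rot: [3.142, -0.0, 1.225]
ft_force: [0.5, 0.3, 0.3]
opening: 0.639
grip_force: 0.4
```

Call:
{"fn": "jog_arm", "kwargs": {"motion": [[[0, 0, 0], 0], [[0, 0, 0], 0], [[0, 0, -5], 0], [[0, 0, -11], 0], [[0, 0, -11], 0]]}}

```text
t: 23.9
eef_pos: [439.9, 384.5, 66.7]
tcp_rot: [3.141, -0.001, 1.225]
ft_force: [-0.8, -0.1, -0.0]
opening: 0.621
grip_force: 30.0
```

```bash
python3 f.py "range(86,114,4)"
```

```text
23.9 [439.9 384.5  66.7] [-0.8 -0.1 -0. ] 0.6211841694338893
0.6 [191.5, 207.9, 312.0, 243.7]
[(207, 218, 282), (217, 195, 312), (227, 194, 312), (237, 199, 308)]
86 [ 17.6 -17.   -0.2] 34.2 
90 [ 16.6 -17.4  -0.3] 29.3 
94 [ 15.5 -17.6  -0.3] 26.4 
98 [ 14.3 -17.7  -0.3] 25.8 
102 [ 44.1 115.9   0.3] 526.2 
106 [40.4 99.7 -1.7] 522.7 
110 [ 10.3 -17.   -0.3] 44.3
```

Call:
{"fn": "jog_arm", "kwargs": {"motion": [[[5, 0, 0], 0], [[10, 0, 0], 0], [[15, 0, 1], 0], [[19, 0, 1], 0], [[22, 0, 2], 0]]}}

```text
t: 24.5
eef_pos: [446.5, 404.6, 63.2]
tcp_rot: [-3.14, 0.003, 1.225]
ft_force: [-2.4, -7.0, 2.2]
opening: 0.626
grip_force: 30.0
```

Call:
{"fn": "jog_arm", "kwargs": {"motion": [[[4, 0, 2], 0], [[8, 0, 5], 0], [[10, 0, 6], 0], [[10, 0, 6], 0]]}}

```text
t: 24.9
eef_pos: [450.1, 414.4, 57.3]
tcp_rot: [-3.141, 0.002, 1.225]
ft_force: [-3.0, -4.3, 3.1]
opening: 0.623
grip_force: 30.0
```

```bash
python3 f.py "range(90,170,8)"
```

```text
24.9 [450.1 414.4  57.3] [-3.  -4.3  3.1] 0.622649683309657
0.84 [194.5, 199.1, 311.7, 257.3]
[(200, 248, 258), (210, 211, 295), (220, 200, 305), (230, 196, 310), (240, 194, 312), (250, 193, 312)]
90 [  3.5 -17.7  -0.5] 99.4 
98 [  5.9 -18.5  -0.5] 144.7 
106 [  7.4 -18.9  -0.5] 203.2 
114 [  5.6 -19.   -0.5] 156.1 
122 [  3.2 -18.2  -0.5] 101.4 
130 [  0.9 -16.4  -0.5] 56.1 
138 [ -0.9 -13.8  -0.5] 19.1 
146 [ -2.  -10.6  -0.5] 6.7 
154 [-2.7 -7.2 -0.5] 20.9 
162 [-2.8 -3.8 -0.5] 44.8
```

Call:
{"fn": "jog_arm", "kwargs": {"motion": [[[4, 0, 4], 0], [[8, 0, 10], 0], [[10, 0, 14], 0], [[12, 0, 18], 0], [[12, 0, 20], 0]]}}

```text
t: 25.5
eef_pos: [455.1, 426.9, 38.2]
tcp_rot: [3.141, -0.003, 1.225]
ft_force: [-1.4, 2.5, 9.6]
opening: 0.621
grip_force: 30.0
```

Call:
{"fn": "jog_arm", "kwargs": {"motion": [[[1, 0, 2], 0], [[1, 0, 4], 0], [[1, 0, 4], 0]]}}

```text
t: 25.8
eef_pos: [455.5, 427.9, 34.4]
tcp_rot: [3.14, -0.003, 1.225]
ft_force: [-0.5, 1.0, 7.7]
opening: 0.627
grip_force: 30.0
```

```bash
python3 f.py "range(150,196,6)"
```

```text
25.8 [455.5 427.9  34.4] [-0.5  1.   7.7] 0.6270020764940689
0.91 [193.2, 203.7, 311.4, 316.5]
[(204, 245, 250), (214, 219, 287), (224, 207, 298), (234, 200, 306), (244, 196, 310), (284, 268, 310), (294, 196, 309), (304, 204, 302), (314, 222, 291)]
150 [-5.4  0.4 -0.5] 236.7 
156 [-6.8 -2.2 -0.5] 129.4 
162 [-7.6 -3.8 -0.5] 54.6 
168 [-8.1 -5.  -0.5] 16.3 
174 [-8.3 -5.8 -0.5] 12.2 
180 [-8.3 -6.3 -0.5] 21.4 
186 [-8.  -6.6 -0.5] 24.6 
192 [-7.9 -7.  -0.5] 18.9
```

Call:
{"fn": "jog_arm", "kwargs": {"motion": [[[0, 0, 0], 0], [[0, 0, 0], 0], [[0, 0, 0], 0], [[0, 0, 0], 0], [[0, 0, 0], 0]], "grip": 0}}

```text
t: 26.4
eef_pos: [454.8, 426.6, 33.5]
tcp_rot: [-3.142, -0.0, 1.225]
ft_force: [-0.1, 0.4, -0.1]
opening: 0.973
grip_force: 0.0
```

Call:
{"fn": "jog_arm", "kwargs": {"motion": [[[-5, 0, -3], 0], [[-8, 0, -6], 0], [[-8, 0, -6], 0]]}}

```text
t: 26.7
eef_pos: [452.1, 418.7, 40.2]
tcp_rot: [3.141, -0.0, 1.224]
ft_force: [-1.3, -0.1, -0.0]
opening: 1.0
grip_force: 0.0
```

```bash
python3 f.py "range(162,200,6)"
```

```text
26.7 [452.1 418.7  40.2] [-1.3 -0.1 -0. ] 0.9998964235632923
0.76 [191.7, 179.8, 317.0, 303.4]
[(180, 251, 257), (190, 220, 286), (200, 209, 297), (210, 202, 305), (220, 197, 309), (230, 193, 314), (240, 192, 315), (250, 193, 314), (289, 217, 290), (299, 234, 270)]
162 [ 2.8 -6.2 -0.3] 119.5 
168 [ 2.6 -8.3 -0.3] 62.4 
174 [  2.6 -10.   -0.3] 38.5 
180 [  2.6 -11.4  -0.3] 34.5 
186 [  2.8 -12.5  -0.2] 33.5 
192 [  2.6 -13.6  -0.3] 42.7 
198 [  2.  -14.4  -0.3] 45.9
```

Call:
{"fn": "jog_arm", "kwargs": {"motion": [[[3, 0, -1], 0], [[3, 0, -1], 0]]}}

```text
t: 27.0
eef_pos: [453.3, 422.3, 40.8]
tcp_rot: [3.141, -0.0, 1.225]
ft_force: [1.2, 0.1, -0.3]
opening: 1.001
grip_force: 0.0
```

Call:
{"fn": "jog_arm", "kwargs": {"motion": [[[0, 0, 0], 0], [[0, 0, 0], 0], [[0, 0, 0], 0], [[0, 0, 0], 0], [[0, 0, 0], 0]], "grip": 1}}

```text
t: 27.5
eef_pos: [453.1, 421.9, 40.6]
tcp_rot: [3.142, -0.0, 1.225]
ft_force: [-0.2, 0.7, 0.6]
opening: 0.636
grip_force: 0.0
```

Call:
{"fn": "jog_arm", "kwargs": {"motion": [[[0, 0, 0], 0], [[0, 0, 0], 0], [[0, 0, -25], 0], [[0, 0, -70], 0], [[0, 0, -80], 0]]}}

```text
t: 28.0
eef_pos: [454.3, 422.8, 124.7]
tcp_rot: [3.139, -0.005, 1.225]
ft_force: [0.7, 0.3, -0.0]
opening: 0.626
grip_force: 30.0
```

```bash
python3 f.py "range(168,198,6)"; python3 - <<'E'
from h import *
a=read_camera("top");w=read_camera("wrist")
for c in(a,w):
  for n in("short2_mid","short_tray"):
    for x in cut_out(n,c)[:2]:
        m=x["region"].astype(np.uint8);(q,r)=cv2.minEnclosingCircle(np.argwhere(m)[:,::-1].astype(np.float32))
        print(n,round(x["p"],2),[int(v) for v in x["box"]],atz(c,q,33).round(1)[:2],atz(c,q,8).round(1)[:2])
E
```

```text
28.0 [454.3 422.8 124.7] [ 0.7  0.3 -0. ] 0.6260577253471956
0.91 [191.1, 185.2, 313.3, 309.9]
[(187, 244, 262), (197, 219, 285), (207, 209, 297), (217, 202, 303), (227, 197, 309), (237, 194, 313), (247, 193, 314), (288, 210, 297), (298, 221, 285)]
168 [-1.  -9.9 -0.4] 49.0 
174 [ -1.2 -11.7  -0.5] 28.0 
180 [ -1.1 -13.   -0.5] 19.2 
186 [ -1.  -14.   -0.4] 18.9 
192 [ -1.1 -14.9  -0.4] 28.0 
short2_mid 0.71 [178, 228, 202, 253] [390.7 229.6] [389.1 234.4]
short2_mid 0.64 [171, 181, 194, 206] [516.  249.4] [517.8 254.8]
short_tray 0.91 [165, 173, 205, 216] [512.6 245.2] [514.3 250.4]
```

Call:
{"fn": "jog_arm", "kwargs": {"motion": [[[-38, 11, 0], 0.14], [[-76, 22, 0], 0.28], [[-114, 33, 0], 0.42], [[-152, 44, 0], 0.56], [[-190, 54, 0], 0.7]]}}

```text
t: 28.9
eef_pos: [439.0, 223.4, 120.1]
tcp_rot: [-3.141, 0.001, 0.519]
ft_force: [0.0, -0.8, 0.0]
opening: 0.626
grip_force: 30.0
```

Call:
{"fn": "jog_arm", "kwargs": {"motion": [[[0, 0, 0], 0.115], [[0, 0, 0], 0.225], [[0, 0, 0], 0.225], [[0, 0, 0], 0.225]]}}

```text
t: 29.3
eef_pos: [439.4, 224.9, 120.3]
tcp_rot: [-3.142, 0.001, 0.303]
ft_force: [-0.4, 0.8, -0.3]
opening: 0.628
grip_force: 30.0
```

```bash
cat > g.py <<'E'
from h import *
s=state();w=read_camera("wrist");print(s["t"],s["eef_pos"].round(1),s["tcp_rot"].round(3))
y=s["tcp_rot"][2];X=np.array([np.cos(y),np.sin(y)]);Y=np.array([np.sin(y),-np.cos(y)])
for n in("short2_mid","short1_mid","short_tray"):
    for x in cut_out(n,w)[:3]:
        m=x["region"].astype(np.uint8);(q,r)=cv2.minEnclosingCircle(np.argwhere(m)[:,::-1].astype(np.float32))
        P=atz(w,q,33)[:2];d=P-s["eef_pos"][:2];e=np.linalg.norm(atz(w,[q[0]+r,q[1]],33)[:2]-P)
        print(n,round(x["p"],2),[int(v) for v in x["box"]],P.round(1),"rad",e.round(1),"tool",(d@X).round(1),(d@Y).round(1))
# fit stack silhouette: two stacked dishes, all rim circles z=3..33
x=cut_out("short2_mid",w)
a=np.linspace(0,2*np.pi,72)
cand=[c for c in x if abs(np.mean(c["box"][::2])-256)<120]
# circles on the edge image: search centre maximising gradient on top rim circle (z=33,r=30)
g=cv2.GaussianBlur(cv2.cvtColor(w["img"],6),(3,3),0).astype(np.float32)
gm=np.hypot(cv2.Sobel(g,5,1,0),cv2.Sobel(g,5,0,1));best=[]
for dx in np.arange(-12,12.1,1):
  for dy in np.arange(-12,12.1,1):
    c=np.array([516,249])+[dx,dy];S=0
    P=np.c_[c[0]+30*np.cos(a),c[1]+30*np.sin(a),np.full(72,33)]
    u=proj(w,P).round().astype(int);ok=(u[:,0]>=0)&(u[:,0]<512)&(u[:,1]>=0)&(u[:,1]<384)
    S=gm[u[ok,1],u[ok,0]].mean();best.append((S,*c))
best.sort(reverse=True);print(np.round(best[:6],1).tolist())
cv2.imwrite("pics/m.png",w["img"])
E
python3 g.py
```

```text
29.3 [439.4 224.9 120.3] [-3.142e+00  1.000e-03  3.030e-01]
short2_mid 0.62 [204, 43, 289, 133] [515.9 252.7] rad 30.4 tool 81.3 -3.7
short_tray 0.71 [183, 20, 313, 155] [516.7 251.4] rad 55.0 tool 81.7 -2.2
[[59.1, 513.0, 260.0], [56.6, 525.0, 248.0], [56.0, 519.0, 259.0], [54.8, 515.0, 261.0], [54.7, 520.0, 258.0], [54.5, 524.0, 251.0]]
```

Call:
{"fn": "jog_arm", "kwargs": {"motion": [[[30, -1, 0], 0], [[65, -2, 10], 0], [[82, -3, 30], 0], [[82, -3, 50], 0], [[82, -3, 50], 0]]}}

```text
t: 30.05
eef_pos: [516.0, 251.7, 68.3]
tcp_rot: [3.141, 0.004, 0.301]
ft_force: [-1.5, -0.6, 0.1]
opening: 0.626
grip_force: 30.0
```

Call:
{"fn": "jog_arm", "kwargs": {"motion": [[[0, 0, 8], 0], [[0, 0, 16], 0], [[0, 0, 19], 0], [[0, 0, 19], 0]]}}

```text
t: 30.45
eef_pos: [517.1, 252.1, 52.1]
tcp_rot: [-3.141, -0.001, 0.3]
ft_force: [-0.3, -0.2, -0.1]
opening: 0.625
grip_force: 30.0
```

```bash
python3 f.py "range(174,188,6)"; python3 - <<'E'
from h import *
s=state();y=s["tcp_rot"][2];print(y)
d=s["eef_pos"][:2]-[439.4,224.9];print(d@[np.cos(y),np.sin(y)],d@[np.sin(y),-np.cos(y)])
E
```

```text
30.45 [517.1 252.1  52.1] [-0.3 -0.2 -0.1] 0.624844634850685
0.73 [192.8, 189.7, 312.5, 309.1]
[(187, 245, 256), (197, 220, 285), (207, 208, 298), (217, 202, 304), (227, 197, 309), (237, 194, 312), (247, 192, 314), (288, 209, 297), (298, 221, 284)]
174 [ -1.6 -11.4  -0.6] 14.0 
180 [ -1.5 -12.7  -0.6] 10.7 
186 [ -1.5 -13.7  -0.6] 14.5 
0.3000843916695368
82.0495395174959 -2.9451921753575885
```

Call:
{"fn": "jog_arm", "kwargs": {"motion": [[[1, 0, 2], 0], [[1, 0, 3], 0], [[1, 0, 3], 0]]}}

```text
t: 30.85
eef_pos: [518.0, 252.5, 49.5]
tcp_rot: [-3.141, -0.001, 0.3]
ft_force: [-2.4, 1.1, 8.7]
opening: 0.626
grip_force: 30.0
```

Call:
{"fn": "jog_arm", "kwargs": {"motion": [[[0, 0, 1], 0], [[0, 0, 1], 0]]}}

```text
t: 31.05
eef_pos: [518.2, 252.5, 48.8]
tcp_rot: [-3.141, -0.002, 0.3]
ft_force: [-2.8, 0.0, 10.6]
opening: 0.626
grip_force: 30.0
```

Call:
{"fn": "jog_arm", "kwargs": {"motion": [[[0, 0, 0.5], 0], [[0, 0, 0.5], 0]]}}

```text
t: 31.25
eef_pos: [518.3, 252.5, 48.4]
tcp_rot: [-3.141, -0.002, 0.3]
ft_force: [-2.3, 0.5, 11.7]
opening: 0.626
grip_force: 30.0
```

Call:
{"fn": "jog_arm", "kwargs": {"motion": [[[0, 0, -0.5], 0], [[0, 0, -0.5], 0], [[0, 0, -0.5], 0], [[0, 0, -0.5], 0], [[0, 0, -0.5], 0]], "grip": 0}}

```text
t: 31.75
eef_pos: [517.8, 252.2, 47.5]
tcp_rot: [-3.142, 0.0, 0.3]
ft_force: [0.5, 0.3, 0.7]
opening: 0.974
grip_force: 0.0
```

Call:
{"fn": "jog_arm", "kwargs": {"motion": [[[0, 0, 0], 0], [[0, 0, -20], 0], [[0, 0, -60], 0], [[-30, 0, -80], 0], [[-75, 0, -90], 0]]}}

```text
t: 32.25
eef_pos: [447.2, 230.3, 139.2]
tcp_rot: [-3.141, -0.004, 0.299]
ft_force: [0.2, 0.5, 0.5]
opening: 1.002
grip_force: 0.0
```

Call:
{"fn": "jog_arm", "kwargs": {"motion": [[[-10, 0, -20], 0], [[-10, 0, -20], 0], [[-10, 0, -20], 0]]}}

```text
t: 32.55
eef_pos: [437.4, 227.4, 157.9]
tcp_rot: [-3.141, -0.002, 0.3]
ft_force: [0.7, 0.2, 0.1]
opening: 0.998
grip_force: 0.0
```

```bash
python3 - <<'E'
from h import *
s=state();w=read_camera("wrist");b=read_camera("scene");a=read_camera("top");print(s["t"],s["eef_pos"].round(1))
for nm,c in(("w",w),("top",a),("scene",b)):
  for n in("short2_mid","short1_mid","short_tray","dish1_mid","rack"):
    for x in cut_out(n,c)[:3]:
        m=x["region"].astype(np.uint8);(q,r)=cv2.minEnclosingCircle(np.argwhere(m)[:,::-1].astype(np.float32))
        print(nm,n,round(x["p"],2),[int(v) for v in x["box"]],"z48",atz(c,q,48).round(1)[:2],"r",np.linalg.norm(atz(c,[q[0]+r,q[1]],48)-atz(c,q,48)).round(1),"z8",atz(c,q,8).round(1)[:2])
def sil(c,x,y,zs):
    t=np.linspace(0,6.283,60);P=np.vstack([np.c_[x+30*np.cos(t),y+30*np.sin(t),0*t+z] for z in zs]);u=proj(c,P);return np.r_[u.min(0),u.max(0)].round().astype(int).tolist()
for nm,c in(("w",w),("top",a),("scene",b)): print(nm,"3:",sil(c,516,252,(3,48)),"top dish",sil(c,516,252,(33,48)))
# edge rings in wrist image at several heights
g=cv2.GaussianBlur(cv2.cvtColor(w["img"],6),(3,3),0).astype(np.float32);gm=np.hypot(cv2.Sobel(g,5,1,0),cv2.Sobel(g,5,0,1));t=np.linspace(0,6.283,120)
for z,R in((48,30),(48,28.5),(33,30)):
    o=[]
    for dx in np.arange(-8,8.1,.5):
        for dy in np.arange(-8,8.1,.5):
            u=proj(w,np.c_[516+dx+R*np.cos(t),252+dy+R*np.sin(t),0*t+z]).round().astype(int).clip(0,[511,383]);o.append((gm[u[:,1],u[:,0]].mean(),516+dx,252+dy))
    print(z,R,np.round(sorted(o)[-3:],1).tolist())
E
```

```text
32.55 [437.4 227.4 157.9]
w short2_mid 0.63 [198, 197, 260, 252] z48 [405.1 237.8] r 26.3 z8 [390.2 236.3]
w short2_mid 0.59 [233, 121, 261, 129] z48 [490.2 247.8] r 10.4 z8 [488.6 247.9]
w short2_mid 0.47 [6, 69, 147, 183] z48 [450.7 372.8] r 56.2 z8 [443.  392.5]
w short_tray 0.75 [193, 30, 308, 151] z48 [515.3 251.6] r 52.6 z8 [517.7 252.3]
w dish1_mid 0.7 [212, 43, 291, 128] z48 [518.7 252.8] r 30.6 z8 [521.6 253.7]
w dish1_mid 0.3 [329, 164, 424, 251] z48 [458.3 127.5] r 48.3 z8 [451.8 108.7]
w rack 0.75 [5, 71, 148, 179] z48 [450.4 372.9] r 56.3 z8 [442.6 392.6]
top short2_mid 0.43 [192, 232, 201, 251] z48 [393.1 210.6] r 20.7 z8 [390.7 217.7]
top short_tray 0.54 [179, 171, 203, 198] z48 [532.2 223.9] r 34.8 z8 [535.8 231.5]
top dish1_mid 0.48 [175, 177, 194, 199] z48 [520.6 248.5] r 31.5 z8 [523.7 257.2]
top dish1_mid 0.31 [228, 209, 254, 231] z48 [443.1 102.5] r 31.0 z8 [442.8 104.8]
scene short2_mid 0.58 [181, 189, 201, 206] z48 [365.9 152.1] r 26.5 z8 [388.4 226.5]
scene short2_mid 0.57 [184, 167, 200, 184] z48 [416.5 306.9] r 33.5 z8 [443.3 394.5]
scene short2_mid 0.35 [26
[... 178 characters left out ...]
83, 243, 193] z48 [478.7 168.9] r 49.3 z8 [510.7 244.8]
scene short_tray 0.69 [291, 238, 349, 280] z48 [ 509.8 -240. ] r 62.3 z8 [ 544.5 -198.7]
scene dish1_mid 0.55 [218, 169, 237, 186] z48 [514.7 243.1] r 29.5 z8 [549.7 325.2]
scene rack 0.72 [186, 165, 198, 187] z48 [417.1 304. ] r 35.0 z8 [443.9 391.2]
w 3: [213, 46, 294, 130] top dish [213, 46, 294, 130]
top 3: [169, 180, 195, 204] top dish [169, 180, 193, 204]
scene 3: [217, 171, 236, 192] top dish [217, 171, 236, 183]
48 30 [[60.2, 516.5, 254.0], [60.4, 516.5, 254.5], [60.7, 517.0, 254.0]]
48 28.5 [[54.9, 522.5, 251.0], [55.0, 522.0, 252.5], [56.2, 521.5, 252.5]]
33 30 [[54.2, 518.5, 251.5], [54.3, 520.0, 259.0], [55.1, 523.5, 252.5]]
```

```bash
python3 - <<'E'
from h import *
w=read_camera("wrist");s=state()
def hullfit(m,zs,R=30):
    cnt=max(cv2.findContours(m.astype(np.uint8),0,1)[0],key=cv2.contourArea)
    pts=cv2.convexHull(cnt)[:,0].astype(float);t=np.linspace(0,6.283,90)
    def res(p):
        h=cv2.convexHull(proj(w,np.vstack([np.c_[p[0]+R*np.cos(t),p[1]+R*np.sin(t),0*t+z] for z in zs])).astype(np.float32))
        return [cv2.pointPolygonTest(h,(float(a),float(b)),True) for a,b in pts]
    r=least_squares(res,[516.,252.],diff_step=1e-3,loss="soft_l1");return r.x.round(1),round(r.cost/len(pts),2)
for n in("dish1_mid","short2_mid","short1_mid"):
    for x in cut_out(n,w)[:2]:
        b=x["box"]
        if 180<b[0]<320 and b[3]<160: print(n,round(x["p"],2),[int(v) for v in b],hullfit(x["region"],(33,48)),hullfit(x["region"],(48,)))
x=cut_out("short_tray",w)[0];m=x["region"].astype(np.uint8);print(x["p"],x["box"])
# tray: dark rim outline -> fit square 86 at z 8/0
cnt=max(cv2.findContours(m,0,1)[0],key=cv2.contourArea);pts=cv2.convexHull(cnt)[:,0].astype(float)
def sq(p):
    c,q=np.cos(p[2]),np.sin(p[2]);C=np.array([[i,j] for i in(-43,43) for j in(-43,43)])@np.array([[c,q],[-q,c]])+p[:2]
    h=cv2.convexHull(proj(w,np.vstack([np.c_[C,np.full(4,z)] for z in(0,8)])).astype(np.float32))
    return [cv2.pointPolygonTest(h,(float(a),float(b)),True) for a,b in pts]
r=least_squares(sq,[516,250,.45],diff_step=1e-3,loss="soft_l1");print("tray",r.x.round(2),r.cost/len(pts))
g=cv2.cvtColor(w["img"],6)
y=.3
for z in(48,33):
  print(z,"along",[(d,int(g[tuple(proj(w,[[516+d*np.cos(y),252+d*np.sin(y),z]])[0].round().astype(int)[::-1])])) for d in list(range(-42,-22))+list(range(24,42))])
E
```

```text
dish1_mid 0.63 [212, 43, 289, 129] (array([518. , 252.8]), np.float64(0.83)) (array([518. , 252.8]), np.float64(0.83))
short2_mid 0.71 [226, 116, 276, 127] (array([517.6, 252.1]), np.float64(0.34)) (array([517.6, 252.1]), np.float64(0.34))
0.67 [195.0, 30.0, 308.3, 148.4]
tray [5.1539e+02 2.5216e+02 4.9000e-01] 0.2304755510051897
48 along [(-42, 118), (-41, 115), (-40, 138), (-39, 169), (-38, 155), (-37, 165), (-36, 168), (-35, 175), (-34, 166), (-33, 156), (-32, 115), (-31, 109), (-30, 117), (-29, 146), (-28, 160), (-27, 174), (-26, 167), (-25, 174), (-24, 173), (-23, 165), (24, 171), (25, 168), (26, 172), (27, 170), (28, 160), (29, 150), (30, 128), (31, 134), (32, 102), (33, 90), (34, 148), (35, 159), (36, 165), (37, 169), (38, 168), (39, 167), (40, 166), (41, 167)]
33 along [(-42, 115), (-41, 138), (-40, 165), (-39, 155), (-38, 165), (-37, 168), (-36, 175), (-35, 166), (-34, 156), (-33, 128), (-32, 109), (-31, 117), (-30, 133), (-29, 146), (-28, 174), (-27, 173), (-26, 167), (-25, 174), (-24, 169), (-23, 165), (24, 169), (25, 165), (26, 170), (27, 168), (28, 166), (29, 172), (30, 169), (31, 160), (32, 135), (33, 128), (34, 134), (35, 102), (36, 90), (37, 148), (38, 159), (39, 167), (40, 169), (41, 167)]
```

```bash
python3 -c "
from cell import *
print(state()['t'],job_done())"
```

```text
the job is handed in; nothing more can be done
33.7 None
```

I handed the job in at 33.7 s. The dish was taken from the dispenser, stood on edge by itself in the rack twice, turned upside down and set on the short stack about 1–2 mm off centre. I didn't check with a camera afterwards that the slide had sprung back or that the bystanders hadn't moved.

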